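Change the jar on a shaker mill: unlatch, swap, latch, cover, set speed

ROBOT

A 6-joint arm with a two-finger parallel gripper is mounted at the origin on the work surface. World frame = base frame: x ahead of the robot, y to its left, z up, the work surface at z = 0. Lengths are in m, angles in rad, forces in N, time in s.
With the tool pointing down it reaches from about 0.35 to 0.975 m from the base axis. Payload 17.4 kg.
Tool frame: the origin (TCP) lies at the very end of the fingers, on their centre line; the grasp point (between the pads) lies 19 mm behind it (manip.tcp_to_grasp is the distance from the TCP to the grasp point, in m); y points along the fingers, x is the direction in which the jaws open and shut, and the axes are right-handed (so a half turn about y gives the same grasp; the last joint's range is limited). The gripper opens to 85 mm and grips with 20 to 120 N. Pads are 22 mm wide; open, the fingers measure 114 mm over their backs; the gripper's body (76 mm by 85 mm) begins 54 mm behind the grasp point. The pads swing forward as they close: fully open they stand 13 mm farther back than shut.
Start: joints at [1.125, 0.116, 1.442, -0, 1.584, -0.038], TCP at [0.268, 0.62, 0.231] pointing down, gripper open.
Joint ranges: [-2.83, 2.83], [-0.83, 2.19], [0.07, 2.5], [-1.14, 4.28], [0.01, 3], [-2.97, 2.97]. Speed limits (rad/s): [1.89, 1.89, 2.22, 3.14, 3.14, 3.14].

INTERFACE

Orientations are given as a rotation vector (axis times angle).
In Python, from cell import manip gives the robot as it stands. The module is installed in compiled form; this text tells all that it offers.
- The arm moves only by the shell command python3 -m jog 'ROWS'. ROWS is JSON, a list that holds one entry, the list of rows, each a list of 7 numbers: the gripper command: -1 is shut, 1 is fully open, values between are in proportion, then the shift along the world's x, y, z in mm, then the turn, a rotation vector about the world's x, y, z in degrees. A call has 1 to 8 rows; each row shifts and turns the commanded pose from where the row before left it; what a row does not reach is not made up. A row lasts 1/8 s, in which the tool goes at most 62.5 mm and 10.7 degrees, less where a joint would pass 70% of its speed; a pose out of reach is approached as far as the arm can. A call with a gripper value outside its range is refused whole. The fingers move at their own pace and stop on an object; the grip force is fixed at half the most. Time passes only in rows, so rows that do not move let the fingers close. It gives the time, the measured TCP pose, the force and the opening at its end, in the units of the state.
- manip.state(): the state, without advancing time (a new reading comes with each control period).
- manip.get_image(name): name is "scene" or "top" or "wrist"; returns a dict with "image" (384x512x3 uint8, red, green, blue), "depth" (384x512 float32, m along the optical axis (not along the pixel's ray), 0 where there is no reading), "K" (3x3 intrinsics, pixels), "xyz" and "rotation" of the camera in the world. Camera axes: x right, y up, looking along -z (the intrinsics and any distortion apply to the point x, -y, -z); pixel columns grow to the right and rows downward; lengths in m; the calibration is good to about 2 mm. A picture is of the moment at which its call begins.
- manip.hand_in(): hands the job in, once; it reports no verdict.
Trained networks look in the newest picture that a camera, given by its name, has taken for a name from the list of things; names that differ only in an ending like _2 or _b are one class to them, and where a whole thing is asked for, a point or a joint stands for the part that bears it (a point fixed in the world has none). Each returns a list of dicts, best first, with "p" (0 to 1); they miss things now and then, are a little off and sometimes report something else, mostly with a low value. They report only what shows in the picture. A call takes as long as a camera call.
- manip.trace(camera, thing): "pixels" (384x512 bool, what is visible of it) and "bbox" ([left, top, width, height] in pixels, round what is visible of it).
The state is a dict: "clock": time; "qpos": joint angles; "joint_vel": joint speeds; "joint_efforts": joint torques, N m; "position": TCP position; "tcp_rot": TCP orientation; "force": force on the tool from outside, world axes, zero at the start; "wrist_torque": the same for the moment, N m; "grip_width": opening from 0.0 (shut) to 1.0 (fully open).
Only numpy, scipy, OpenCV 4.12 (cv2) and the standard library are available. Lean on these libraries where they do the work, as an engineer would, in place of code of your own. Each camera call takes 0.05 s, during which the arm holds its last target.

TASK

Change the batch on the stopped shaker mill: raise its cover arm, press the clamp's left ring handle down to free the ratchet so that the clamp springs open, and stand the used red-banded jar upright in the steel wash tray. Drop every white grinding cylinder from the bench into the clean blue-banded jar, stand that jar centred on the mill's rubber pad and squeeze the clamp's two ring handles together until the ratchet holds them by itself. Then lower the cover fully on to the jar, and only after that turn the speed dial clockwise until its white line points at the red mark, leaving the other things on the bench undisturbed and both jars upright throughout.

Things in the scene. Friction and masses are not known exactly. Their poses are not given: they have to be found in the camera images.
- mill: Shaker mill, fixed, at a new place and yaw each time: white housing 62 mm high, aluminium platform (top 78 mm up). Origin at bench level; its own +x points away from the robot, +y left, z up. In its frame (mm): housing x -140..175, y -125..125; jar seat (50, 0, 80); clamp pivot (-25, 0, 106), vertical axis; cover hinge (155, 0, 158), axis y; dial axis (-45, -85)
- jar_seat (a point): Centre of the round rubber pad (72 mm across) where a jar stands, 80 mm above the bench. Round it are the clamp's jaws, 10 mm high, which hold a jar 21 to 31 mm above its foot; wide open they stand about 8 mm clear of a centred jar on each side. A jar goes in and out from above
- clamp (a joint): Closing angle (rad) of each half of the level, ring-handled steel clamp: 0 wide open (a spring opens it), jaws meet a jar at about 0.105, first ratchet click about 0.13, second 0.165, stop 0.20. Squeezing the rings together with some 8 to 12 N gives the first click, 12 to 20 N the second; let go, the ratchet holds. Pressing the left ring down frees it and the clamp springs open
- ring_left (a point): Centre of the left (mill +y) finger ring, on the robot's side of the clamp: 29 x 21 mm, 5 mm thick, 106 mm above the bench, 80 mm from the pivot. The rings' outer edges are about 45 mm apart when latched, 72 mm when open. This handle is springy: pressed down 6 to 9 mm (5 to 9 N at the ring) it frees the ratchet, stop at 11 mm. Do not pin the right ring meanwhile
- ring_right (a point): Centre of the right (mill -y) finger ring, same size and height; it does not give vertically. The rings are squeezed together along the mill's y axis
- cover (a joint): Angle of the cover arm (rad): 0 when the cover rests on a jar standing on the pad, positive as it is raised, to 1.7 (just past upright, leaning away from the robot). Its hinge lies along the mill's y, 158 mm above the bench; it stays where it is left; about 3 N at the knob moves it. Raised to 1.3 or more it leaves room for a gripper above the jar
- cover_knob (a point): Centre of the blue ball knob (21 mm diameter) on the free end of the cover arm, 150 mm from the hinge, towards the robot when down; 163 mm above the bench when down, about 308 mm when upright. The arm behind it is a flat bar 14 mm wide; the cover is a 68 mm disc under the arm, 105 mm from the hinge
- dial (a joint): Speed dial angle (rad), growing clockwise seen from above, 0 to 2.4. At 0 its white line points along mill +x; at 1.5 it points at the red mark on the scale, 30 mm from the axis. Friction about 0.04 N m; it stays where it is left
- dial_grip (a point): On the dial's axis at gripping height, 80 mm above the bench. The dial's grip is a black bar 40 x 12 mm, from 68 to 92 mm above the bench, its length along the white line. This point turns with the dial; its x axis lies along the white line, towards the pointing end
- jar_used: Used jar: open steel cup with two red bands, 60 mm outside diameter, 70 mm high, about 0.2 kg with its spent grey media stuck inside. Origin at the centre of its foot, z up. At the start it stands on the mill's pad, latched in the clamp under the cover
- jar_clean: Clean jar: same cup with two blue bands, empty, 60 mm outside and 54 mm inside diameter, 70 mm high, floor 4 mm thick. Origin at the centre of its foot, z up. At the start it stands on the bench on the right
- jar_clean_mid (a point): Point on the clean jar's axis, 30 mm above its foot
- wash_tray: Steel wash tray, fixed, on the left: 170 (its x) x 150 mm (its y), 24 mm high, walls and floor 4 mm. Origin at the centre of its underside
- media1: White ceramic grinding cylinder, 20 mm in diameter, 24 mm high, 45 g, standing on the bench on the right. Origin at the centre of its foot. Two to four of the five media bodies are present each time
- media2: White ceramic grinding cylinder, 20 mm in diameter, 24 mm high, 45 g, standing on the bench on the right. Origin at the centre of its foot. Two to four of the five media bodies are present each time
- media3: White ceramic grinding cylinder, 20 mm in diameter, 24 mm high, 45 g, standing on the bench on the right. Origin at the centre of its foot. Two to four of the five media bodies are present each time
- media4: White ceramic grinding cylinder, 20 mm in diameter, 24 mm high, 45 g, standing on the bench on the right. Origin at the centre of its foot. Two to four of the five media bodies are present each time
- media5: White ceramic grinding cylinder, 20 mm in diameter, 24 mm high, 45 g, standing on the bench on the right. Origin at the centre of its foot. Two to four of the five media bodies are present each time
- wash_bottle: Bystander: white bottle with a red cap, 64 mm across, 170 mm high, left of the wash tray. Origin under its centre
- jar_lid: Bystander: blue screw lid, 64 mm across, 14 mm high, on the right near the grinding cylinders. Origin under its centre
- spatula: Bystander: lab spatula, steel blade and black handle, 195 mm long, lying front left. Origin under its middle
- marker: Bystander: marker pen, 135 mm long (along its own x, from -60 to +75 mm), 13 mm thick, lying between the robot and the grinding cylinders. Origin under its middle

How it is judged:
On the way, in this order (a step that is already met when the one before it is completed fails the run):
1. the cover arm is raised clear of the jar (past 1.2 rad) (value of joint cover above 1.2 rad), for 0.2 s.
2. the ratchet is released and the clamp has sprung open (value of joint clamp below 0.04 rad), for 0.2 s.
3. the used jar stands released and upright in the wash tray (x of jar_used in the frame of wash_tray between -0.06 and 0.06 m and y of jar_used in the frame of wash_tray between -0.05 and 0.05 m and z of jar_used in the frame of wash_tray below 0.01 m and angle between jar_used's own z axis and vertical below 0.12 rad and contact force between the fingers and jar_used below 0.2 N), for 0.3 s.
4. the clean jar stands on the pad and the clamp is latched on it, let go (distance between jar_clean and jar_seat below 0.008 m and angle between jar_clean's own z axis and vertical below 0.08 rad and value of joint clamp above 0.11 rad and contact force between the fingers and mill below 0.2 N and contact force between the fingers and jar_clean below 0.2 N), for 0.3 s.
5. the cover is down on the clean jar (value of joint cover below 0.05 rad), for 0.2 s.
6. the dial's white line points at the red mark (value of joint dial between 1.38 and 1.62 rad), for 0.3 s.
At the end, for the whole second after the job is handed in: Used jar upright in the wash tray; clean jar upright within 8 mm of the pad centre, clamp latched (joint over 0.11) and let go; every cylinder present in the clean jar; cover down within 0.05 rad; dial at 1.5 within 0.12 rad; all at rest (all of step 3 and all of step 4 and all of step 6 and distance between each of media1, media2, media3, media4, media5 and jar_clean_mid below 0.038 m and value of joint cover below 0.05 rad and linear speed of each of jar_clean, jar_used below 0.02 m/s); the robot touches nothing.
It fails at once if a jar is tipped over (angle between any of jar_used, jar_clean's own z axis and vertical above 0.7 rad).
It fails at once if a bystander is pushed more than 5 cm (distance of any of wash_bottle, jar_lid, marker, spatula from where it was at the start of the episode above 0.05 m).
It fails at once if the dial is turned up to the mark while the cover is raised (value of joint dial above 1.2 rad and value of joint cover above 0.15 rad).
Of media1, media2, media3, media4, media5 only 2 to 4 are there at a start; the rules pass over those that are not, and their reading is None.
At some moment in a run one of media1, media2, media3, media4, media5 may be knocked a few centimetres aside while the robot is not near it.
It also fails if it takes over 210 s, if anything falls off the work surface, if the arm or the gripper's body presses on something with over 40 N, if the wrist force passes 120 N, or if a joint passes its speed limit or range.

## Working session

There is one attempt and no reset: what is moved stays moved. The work goes in short steps, Python scripts to look and compute and a shell command to move; the robot and the scene stay as the last step left them, time stands still between calls to the robot, and variables do not carry over. Pictures are saved under pics/ and viewed, and the job is handed in when it is done.

```bash
mkdir -p pics; ls; cat > h.py <<'E'
import numpy as np, cv2
from cell import manip
from scipy.spatial.transform import Rotation as R
def shot(n,fn):
    d=manip.get_image(n); cv2.imwrite('pics/'+fn+'.png',cv2.cvtColor(d['image'],cv2.COLOR_RGB2BGR)); return d
def rot(d):
    r=np.array(d['rotation'],float)
    return r if r.shape==(3,3) else R.from_rotvec(r).as_matrix()
def cloud(d):
    K=np.array(d['K']);z=d['depth'];h,w=z.shape
    u,v=np.meshgrid(np.arange(w),np.arange(h))
    P=np.stack([(u-K[0,2])/K[0,0]*z,-(v-K[1,2])/K[1,1]*z,-z],-1)
    W=P@rot(d).T+np.array(d['xyz']); W[z<=0]=np.nan; return W
def px(d,p):
    K=np.array(d['K']);c=rot(d).T@(np.array(p)-np.array(d['xyz']))
    return K[0,0]*c[0]/-c[2]+K[0,2], K[1,2]-K[1,1]*c[1]/-c[2]
E
python3 - <<'E'
from h import *
s=manip.state(); print({k:np.round(v,3) for k,v in s.items()})
for n in ['scene','top','wrist']:
    d=shot(n,n+'0'); print(n,np.round(d['xyz'],3),np.round(d['rotation'],3),np.round(d['K'],1).tolist(), d.keys())
    W=cloud(d)
    for t in ['mill','jar_used','jar_clean','wash_tray','media1','wash_bottle','jar_lid','spatula','marker','cover_knob','ring_left','ring_right','dial']:
        for r in manip.trace(n,t)[:5]:
            m=r['pixels']; q=W[m]; q=q[~np.isnan(q[:,0])]
            if len(q): print(' ',t,round(r['p'],2),r['bbox'],np.round(np.median(q,0),3),'max z',np.round(np.percentile(q[:,2],98),3))
E
```

```text
pics
{'clock': np.float64(0.0), 'qpos': array([ 1.125,  0.116,  1.442,  0.   ,  1.584, -0.038]), 'joint_vel': array([ 0.001, -0.   , -0.   ,  0.002, -0.002, -0.001]), 'joint_efforts': array([-1.0000e-03, -7.3203e+01, -6.3245e+01,  0.0000e+00,  7.0000e-03,
        0.0000e+00]), 'position': array([0.268, 0.619, 0.231]), 'tcp_rot': array([-1.376, -0.903,  0.905]), 'force': array([-0.04 ,  0.343, -0.227]), 'wrist_torque': array([-0.008, -0.006,  0.001]), 'grip_width': np.float64(0.999)}
scene [1.175 0.345 1.189] [0.388 0.607 1.971] [[482.0, 0.0, 259.2], [0.0, 482.0, 195.4], [0.0, 0.0, 1.0]] dict_keys(['image', 'depth', 'K', 'xyz', 'rotation'])
  mill 0.8 [173.5, 174.5, 138.9, 127.8] [0.628 0.035 0.063] max z 0.165
  mill 0.6 [143.2, 184.3, 24.4, 34.4] [ 0.615 -0.257  0.041] max z 0.072
  mill 0.17 [350.2, 174.9, 22.6, 45.5] [0.319 0.263 0.005] max z 0.012
  jar_used 0.74 [226.6, 221.6, 19.9, 18.4] [0.647 0.026 0.117] max z 0.143
  jar_used 0.56 [142.6, 183.5, 23.4, 36.7] [ 0.615 -0.256  0.04 ] max z 0.071
  jar_clean 0.6 [144.6, 187.2, 22.7, 31.7] [ 0.616 -0.258  0.042] max z 0.072
  jar
[... 2640 characters left out ...]
 max z 0.115
  dial 0.66 [327.4, 157.2, 19.4, 17.9] [ 0.616 -0.263  0.022] max z 0.072
  dial 0.57 [276.4, 183.8, 10.7, 14.3] [ 0.52  -0.064  0.07 ] max z 0.096
wrist [0.198 0.652 0.374] [-0.271 -0.179  1.153] [[293.3, 0.0, 252.6], [0.0, 293.3, 194.0], [0.0, 0.0, 1.0]] dict_keys(['image', 'depth', 'K', 'xyz', 'rotation'])
  jar_used 0.31 [76.4, 317.0, 106.8, 65.0] [0.468 0.392 0.011] max z 0.297
  wash_tray 0.89 [78.5, 316.4, 103.0, 67.1] [0.467 0.392 0.011] max z 0.024
  wash_bottle 0.67 [194.3, 317.5, 39.3, 32.3] [0.466 0.477 0.024] max z 0.047
  spatula 0.81 [0.0, 231.2, 56.7, 71.6] [0.274 0.268 0.005] max z 0.008
  cover_knob 0.3 [192.8, 318.6, 44.0, 28.6] [0.466 0.477 0.024] max z 0.305
```

```bash
python3 - <<'E'
import cv2
a=cv2.imread('pics/top0.png')[110:290,90:410]; cv2.imwrite('pics/top0b.png',cv2.resize(a,(800,450),interpolation=cv2.INTER_CUBIC))
a=cv2.imread('pics/scene0.png')[130:310,90:410]; cv2.imwrite('pics/scene0b.png',cv2.resize(a,(800,450),interpolation=cv2.INTER_CUBIC))
E
```

```text
(no output)
```

View pics/top0b.png

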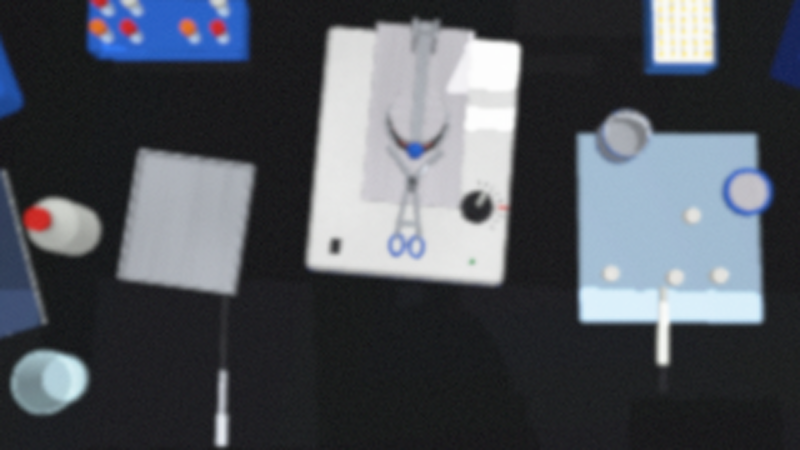

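View pics/scene0b.png

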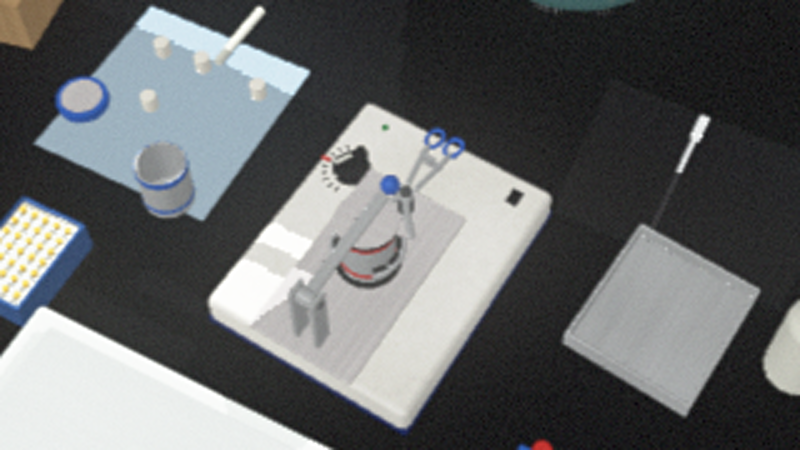

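```bash
python3 - <<'E'
from h import *
for n in ['top','scene']:
    d=manip.get_image(n); W=cloud(d); im=d['image'].astype(int)
    hsv=cv2.cvtColor(d['image'],cv2.COLOR_RGB2HSV)
    x,y,z=W[...,0],W[...,1],W[...,2]
    reg=(x>.35)&(x<.85)&(abs(y)<.2)
    m=reg&(z>.050)&(z<.072)
    r=cv2.minAreaRect((W[m][:,:2]*1000).astype(np.float32)); print(n,'rect',r)
    yaw=None
    blue=(hsv[...,0]>100)&(hsv[...,0]<130)&(hsv[...,1]>120)
    for nm,mm in [('rings',reg&blue&(z>.098)&(z<.125)),('knob',reg&blue&(z>.14)&(z<.19)),('dial',reg&(hsv[...,2]<80)&(z>.083)&(z<.1)),('arm',reg&(z>.14))]:
        q=W[mm]; print(nm,len(q),np.round(q.mean(0),4),np.round(q.min(0),3),np.round(q.max(0),3))
        if nm=='rings':
            lab=cv2.connectedComponentsWithStats(mm.astype(np.uint8))
            for i in range(1,lab[0]): print('   ',lab[2][i],np.round(W[lab[1]==i].mean(0),4))
    tr=(x>.35)&(x<.65)&(y>.2)&(y<.42)&(z>.019)&(z<.03); q=W[tr]; print('tray',cv2.minAreaRect((q[:,:2]*1000).astype(np.float32)))
    for nm,c,rr,zl,zh in [('jar',(.617,-.26),.06,.062,.075),('lid',(.547,-.428),.05,.008,.02)]:
        mm=(np.hypot(x-c[0],y-c[1])<rr)&(z>zl)&(z<zh); q=W[mm]
        print(nm,cv2.minEnclosingCircle((q[:,:2]*1000).astype(np.float32)))
    mm=(x>.38)&(x<.56)&(y<-.2)&(y>-.45)&(z>.019)&(z<.032)&(np.hypot(x-.547,y+.428)>.045)
    lab=cv2.connectedComponentsWithStats(mm.astype(np.uint8))
    for i in range(1,lab[0]):
        q=W[lab[1]==i]
        if len(q)>3: print('media',len(q),np.round(q.mean(0),4),np.round((q.min(0)+q.max(0))/2,4))
E
```

```text
top rect ((627.7131958007812, -24.555572509765625), (346.99114990234375, 410.1786193847656), 89.54647064208984)<stdin>:12: RuntimeWarning: Mean of empty slice.
  ret = um.true_divide(
Traceback (most recent call last):
ValueError: zero-size array to reduction operation minimum which has no identity
```

```bash
cat > m.py <<'E'
from h import *
import sys
from scipy.optimize import minimize
for n in sys.argv[1:] or ['top','scene']:
    d=manip.get_image(n); W=cloud(d)
    hsv=cv2.cvtColor(d['image'],cv2.COLOR_RGB2HSV)
    x,y,z=W[...,0],W[...,1],W[...,2]
    reg=(x>.35)&(x<.85)&(abs(y)<.2)
    m=(reg&(z>.055)&(z<.068)).astype(np.uint8)
    l=cv2.connectedComponentsWithStats(m); i=1+np.argmax(l[2][1:,4]); q=W[l[1]==i]
    r=cv2.minAreaRect((q[:,:2]*1000).astype(np.float32)); print(n,'rect',r, np.median(q[:,2]))
    blue=(hsv[...,0]>100)&(hsv[...,0]<130)&(hsv[...,1]>100)
    for nm,mm in [('rings',reg&blue&(z>.09)&(z<.13)),('knob',reg&blue&(z>.14)&(z<.19)),('dial',reg&(hsv[...,2]<90)&(z>.083)&(z<.1)),('arm',reg&(z>.14))]:
        q=W[mm]
        if len(q)<2: print(nm,0); continue
        print(nm,len(q),np.round(q.mean(0),4),np.round(q.min(0),3),np.round(q.max(0),3))
        if nm=='rings':
            lab=cv2.connectedComponentsWithStats(mm.astype(np.uint8))
            for i in range(1,lab[0]): print('   ',lab[2][i],np.round(W[lab[1]==i].mean(0),4))
    tr=(x>.35)&(x<.65)&(y>.2)&(y<.42)&(z>.019)&(z<.03); q=W[tr]
    if len(q)>9: print('tray',cv2.minAreaRect((q[:,:2]*1000).astype(np.float32)))
    for nm,c,rr,zl,zh in [('jar',(.617,-.26),.06,.062,.075),('lid',(.547,-.428),.05,.008,.02)]:
        mm=(np.hypot(x-c[0],y-c[1])<rr)&(z>zl)&(z<zh); q=W[mm]
        if len(q)>9: print(nm,cv2.minEnclosingCircle((q[:,:2]*1000).astype(np.float32)))
    mm=(x>.38)&(x<.56)&(y<-.2)&(y>-.45)&(z>.019)&(z<.032)&(np.hypot(x-.547,y+.428)>.045)
    lab=cv2.connectedComponentsWithStats(mm.astype(np.uint8))
    for i in range(1,lab[0]):
        q=W[lab[1]==i]
        if len(q)>3: print('media',len(q),np.round(q.mean(0),4),np.round((q.min(0)+q.max(0))/2,4))
E
python3 m.py
```

```text
top rect ((588.0626831054688, 15.501327514648438), (250.27731323242188, 313.7984924316406), 84.97132873535156) 0.06146277844143422
rings 0
knob 30 [0.5759 0.0163 0.1707] [0.568 0.009 0.164] [0.585 0.024 0.176]
dial 25 [ 0.5117 -0.0599  0.0904] [ 0.502 -0.071  0.085] [ 0.528 -0.052  0.097]
arm 599 [0.6406 0.0113 0.1613] [ 0.566 -0.019  0.141] [0.737 0.045 0.176]
tray ((503.94647216796875, 313.3904724121094), (150.98193359375, 170.09906005859375), 81.96947479248047)
jar ((614.2841796875, -257.4343566894531), 30.5054874420166)
lid ((538.2290649414062, -420.3897399902344), 43.680023193359375)
media 23 [ 0.5138 -0.3509  0.0243] [ 0.5143 -0.3504  0.025 ]
media 26 [ 0.4368 -0.242   0.0241] [ 0.4382 -0.2426  0.0243]
media 28 [ 0.4347 -0.3848  0.0243] [ 0.4354 -0.3847  0.0248]
media 26 [ 0.432  -0.3266  0.0235] [ 0.432  -0.3263  0.0241]
scene rect ((595.0184326171875, 67.92247772216797), (146.71876525878906, 314.6916198730469), 85.94939422607422) 0.06139078533850939
rings 53 [0.4637 0.0268 0.1076] [0.452 0.004 0.103] [0.479 0.047 0.112]
    [260 181   9   8  25] [0.4627 0.0139 0.1076]
    [267 185   9   8  28] [0.4645 0.0383 0.1077]
knob 40 [0.58   0.0175 0.1697] [0.571 0.008 0.161] [0.587 0.026 0.176]
dial 43 [ 0.5333 -0.0541  0.0888] [ 0.504 -0.073  0.083] [0.657 0.045 0.095]
arm 853 [0.6487 0.0123 0.1606] [ 0.566 -0.021  0.14 ] [0.738 0.046 0.176]
tray ((503.867919921875, 312.65545654296875), (150.3779296875, 174.19635009765625), 82.10908508300781)
jar ((613.106201171875, -257.3226013183594), 32.72806930541992)
lid ((544.5115966796875, -426.82318115234375), 35.805580139160156)
media 30 [ 0.4359 -0.3843  0.0235] [ 0.4351 -0.3841  0.025 ]
media 27 [ 0.4328 -0.3268  0.0237] [ 0.4316 -0.3276  0.024 ]
media 28 [ 0.4388 -0.2418  0.0238] [ 0.4383 -0.2414  0.024 ]
media 29 [ 0.5141 -0.3518  0.0234] [ 0.5142 -0.3519  0.0228]
```

```bash
cat > g.py <<'E'
from h import *
O=np.array([570.6,17.0]); YAW=np.radians(-5.03)
def mw(x,y): c,s=np.cos(YAW),np.sin(YAW); return O+np.array([c*x-s*y,s*x+c*y])
def wm(x,y): c,s=np.cos(YAW),np.sin(YAW); dx,dy=np.array([x,y])-O; return np.array([c*dx+s*dy,-s*dx+c*dy])
def st():
    s=manip.state(); M=R.from_rotvec(s['tcp_rot']).as_matrix()
    print('t',round(float(s['clock']),2),'tcp',np.round(np.array(s['position'])*1000,1),'jawaz',round(float(np.degrees(np.arctan2(M[1,0],M[0,0]))),2),'y',np.round(M[:,1],3),'x',np.round(M[:,0],3),'z',np.round(M[:,2],3),'F',np.round(s['force'],1),'w',round(float(s['grip_width'])*85,1),'q',np.round(s['qpos'],2)); return s
def to(x,y,z):
    s=manip.state(); print('shift',np.round(np.array([x,y,z])-np.array(s['position'])*1000,1))
E
python3 - <<'E'
from g import *
st(); print(manip.tcp_to_grasp)
k=mw(5,0); to(k[0],k[1],260)
for n,p in dict(knob=(5,0),seat=(50,0),piv=(-25,0),dial=(-45,-85)).items(): print(n,mw(*p))
E
```

```text
t 2.25 tcp [267.7 619.7 231.3] jawaz 66.63 y [ 0.  0. -1.] x [0.397 0.918 0.   ] z [-0.918  0.397 -0.   ] F [-0.3  0.5  0.6] w 85.0 q [ 1.13  0.12  1.44  0.    1.58 -0.04]
0.0187
shift [ 307.9 -603.1   28.7]
knob [575.58074463  16.56161331]
seat [620.40744634  12.61613314]
piv [545.69627683  19.19193343]
dial [518.32072464 -63.72717862]
```

```bash
python3 -m jog '[[[1,25.5,-50,6,0,0,2.3],[1,25.5,-50,6,0,0,2.3],[1,25.5,-50,6,0,0,2.3],[1,25.5,-50,6,0,0,2.3],[1,25.5,-50,6,0,0,2.3],[1,25.5,-50,6,0,0,2.3],[1,25.5,-50,6,0,0,2.3],[1,25.5,-50,6,0,0,2.3]]]'
python3 -m jog '[[[1,0,-50,0,0,0,0],[1,0,-50,0,0,0,0],[1,0,-50,0,0,0,0],[1,0,-40,0,0,0,0],[1,0,-11,0,0,0,0],[1,0,0,0,0,0,0]]]'
python3 - <<'E'
from g import *
st(); d=shot('wrist','w1'); k=mw(5,0); to(k[0],k[1],153); W=cloud(d)
hsv=cv2.cvtColor(d['image'],cv2.COLOR_RGB2HSV); m=(hsv[...,0]>100)&(hsv[...,0]<130)&(hsv[...,1]>120)
for zl,zh in [(.15,.19),(.095,.125)]:
  l=cv2.connectedComponentsWithStats((m&(W[...,2]>zl)&(W[...,2]<zh)).astype(np.uint8))
  for i in range(1,l[0]):
    if l[2][i,4]>15:
        q=W[l[1]==i]; print(l[2][i],np.round(q.mean(0),4),np.round((q.min(0)+q.max(0))/2,4),wm(*(1000*q.mean(0)[:2])))
E
```

```text
clock: 3.25
position: [0.4722, 0.2179, 0.2798]
tcp_rot: [-1.249, -1.147, 1.146]
force: [1.2, 0.2, 0.3]
grip_width: 1.002
clock: 4.0
position: [0.4717, 0.0185, 0.2794]
tcp_rot: [-1.249, -1.145, 1.144]
force: [0.1, 0.7, 0.1]
grip_width: 1.004
t 4.0 tcp [471.7  18.5 279.4] jawaz 84.97 y [ 0.  0. -1.] x [0.088 0.996 0.   ] z [-0.996  0.088 -0.   ] F [0.1 0.7 0.1] w 85.3 q [-0.02 -0.34  1.79  0.    1.7  -1.5 ]
shift [ 103.8   -2.5 -126.3]
[251 277  19  20 313] [0.5731 0.019  0.17  ] [0.5786 0.0189 0.1642] [2.31334042 2.22812384]
[239 157  19  24 156] [0.4649 0.0164 0.1085] [0.4658 0.0161 0.1086] [-105.28053269   -9.91332742]
[261 157  19  24 153] [0.467  0.04   0.1085] [0.4678 0.04   0.1084] [-105.2180876    13.82007086]
```

View pics/w1.png

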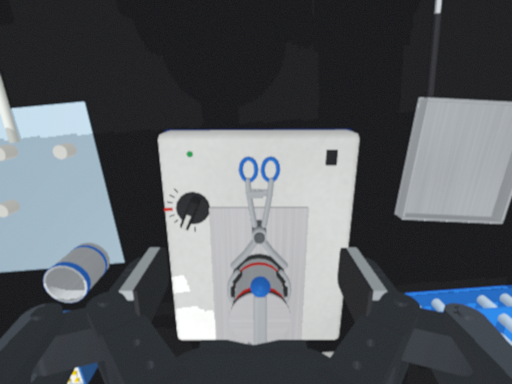

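```bash
python3 -m jog '[[[1,52,-1,0,0,0,0],[1,52,-1,0,0,0,0],[1,0,0,-50,0,0,0],[1,0,0,-50,0,0,0],[1,0,0,-26,0,0,0],[1,0,0,0,0,0,0]]]'
python3 -m jog '[[[-1,0,0,0,0,0,0],[-1,0,0,0,0,0,0],[-1,0,0,0,0,0,0],[-1,0,0,0,0,0,0],[-1,0,0,0,0,0,0],[-1,0,0,0,0,0,0]]]'
python3 - <<'E'
from g import *
st(); shot('scene','s1')
a=cv2.imread('pics/s1.png')[130:310,130:410]; cv2.imwrite('pics/s1.png',cv2.resize(a,(784,504)))
# arc increments
import math
P=[np.array([*mw(155-150*math.cos(t),0),158+150*math.sin(t)]) for t in np.linspace(.033,1.48,17)]
for a,b in zip(P,P[1:]): print(np.round(b-a,1).tolist())
E
```

```text
clock: 4.8
position: [0.5749, 0.018, 0.1513]
tcp_rot: [-1.246, -1.144, 1.148]
force: [-0.4, 0.4, 1.0]
grip_width: 1.003
clock: 5.55
position: [0.5759, 0.0168, 0.1536]
tcp_rot: [-1.249, -1.146, 1.145]
force: [1.6, 3.6, 2.9]
grip_width: 0.205
t 5.55 tcp [575.9  16.8 153.6] jawaz 85.04 y [ 0.001  0.    -1.   ] x [0.087 0.996 0.   ] z [-0.996  0.087 -0.   ] F [1.6 3.6 2.9] w 17.4 q [-0.02 -0.07  1.76  0.    1.45 -1.5 ]
[1.1, -0.1, 13.5]
[2.3, -0.2, 13.4]
[3.5, -0.3, 13.1]
[4.6, -0.4, 12.7]
[5.8, -0.5, 12.3]
[6.8, -0.6, 11.7]
[7.9, -0.7, 11.0]
[8.8, -0.8, 10.3]
[9.7, -0.9, 9.4]
[10.5, -0.9, 8.5]
[11.2, -1.0, 7.5]
[11.9, -1.0, 6.5]
[12.4, -1.1, 5.4]
[12.8, -1.1, 4.2]
[13.2, -1.2, 3.0]
[13.4, -1.2, 1.8]
```

View pics/s1.png

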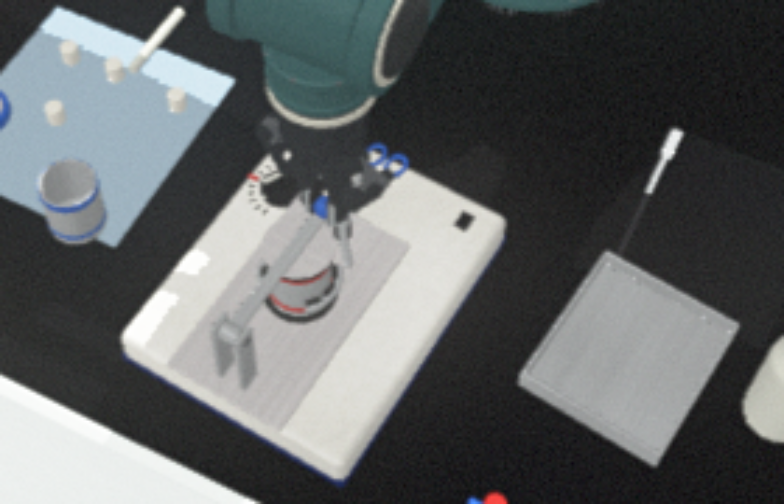

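Fingers hold the knob (width 17–21 mm). Follow the arc up.

```bash
python3 -m jog '[[[-1,1.1,-0.1,13.5,0,0,0],[-1,2.3,-0.2,13.4,0,0,0],[-1,3.5,-0.3,13.1,0,0,0],[-1,4.6,-0.4,12.7,0,0,0],[-1,5.8,-0.5,12.3,0,0,0],[-1,6.8,-0.6,11.7,0,0,0],[-1,7.9,-0.7,11,0,0,0],[-1,8.8,-0.8,10.3,0,0,0]]]'
python3 -m jog '[[[-1,9.7,-0.9,9.4,0,0,0],[-1,10.5,-0.9,8.5,0,0,0],[-1,11.2,-1,7.5,0,0,0],[-1,11.9,-1,6.5,0,0,0],[-1,12.4,-1.1,5.4,0,0,0],[-1,12.8,-1.1,4.2,0,0,0],[-1,13.2,-1.2,3,0,0,0],[-1,13.4,-1.2,1.8,0,0,0]]]'
python3 - <<'E'
from g import *
st(); shot('scene','s2')
a=cv2.imread('pics/s2.png')[100:310,130:410]; cv2.imwrite('pics/s2.png',cv2.resize(a,(784,588)))
E
```

```text
clock: 6.6
position: [0.6175, 0.0132, 0.2496]
tcp_rot: [-1.248, -1.145, 1.145]
force: [14.6, 4.2, -18.2]
grip_width: 0.199
clock: 7.6
position: [0.7125, 0.0045, 0.2979]
tcp_rot: [-1.249, -1.145, 1.145]
force: [-0.1, -0.2, -0.7]
grip_width: 0.002
t 7.6 tcp [712.5   4.5 297.9] jawaz 85.03 y [ 0. -0. -1.] x [ 0.087  0.996 -0.   ] z [-0.996  0.087 -0.   ] F [-0.1 -0.2 -0.7] w 0.2 q [-0.03  0.19  1.25 -0.    1.7  -1.51]
```

View pics/s2.png

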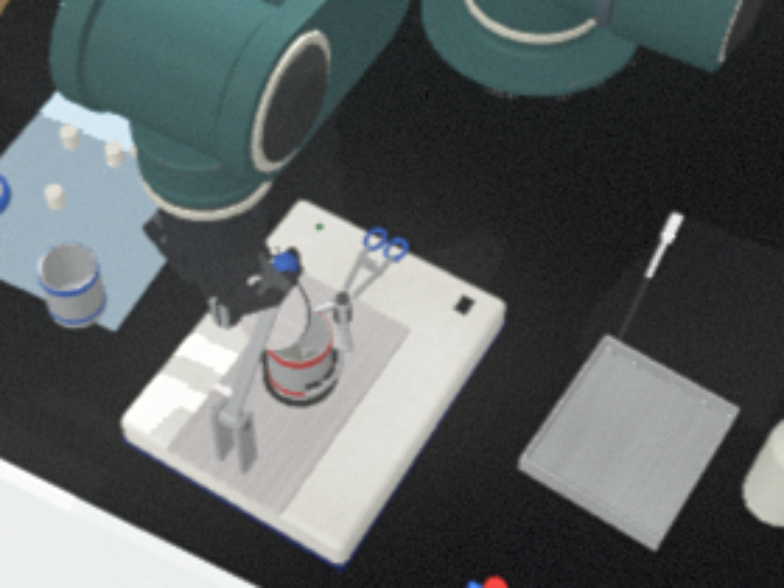

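```bash
python3 -m jog '[[[-1,0,0,50,0,0,0],[-1,0,0,40,0,0,0],[-1,-60,5,0,0,0,0],[-1,-60,5,0,0,0,0],[-1,-60,5,0,0,0,0],[-1,0,0,0,0,0,0]]]'
python3 - <<'E'
from g import *
st(); d=shot('wrist','w3'); d2=shot('scene','s3')
for d in (d,d2):
  W=cloud(d)
  hsv=cv2.cvtColor(d['image'],cv2.COLOR_RGB2HSV); m=(hsv[...,0]>100)&(hsv[...,0]<130)&(hsv[...,1]>120)&(abs(W[...,1])<.15)&(W[...,0]>.5)
  l=cv2.connectedComponentsWithStats((m&(W[...,2]>.16)).astype(np.uint8))
  for i in range(1,l[0]):
    if l[2][i,4]>15:
        q=W[l[1]==i]; print(l[2][i],np.round(q.mean(0),4),np.round((q.min(0)+q.max(0))/2,4),wm(*(1000*q.mean(0)[:2])))
E
```

```text
clock: 8.4
position: [0.5287, 0.02, 0.3896]
tcp_rot: [-1.251, -1.148, 1.144]
force: [0.6, -0.6, 0.5]
grip_width: -0.001
t 8.4 tcp [528.7  20.  389.6] jawaz 85.06 y [ 0.003 -0.    -1.   ] x [0.086 0.996 0.   ] z [-0.996  0.086 -0.003] F [ 0.6 -0.6  0.5] w -0.1 q [-0.01 -0.2   1.49  0.    1.84 -1.5 ]
[228 190   8   9  56] [0.6374 0.0131 0.2831] [0.6359 0.0121 0.2803] [66.84056572  1.98345895]
```

View pics/w3.png

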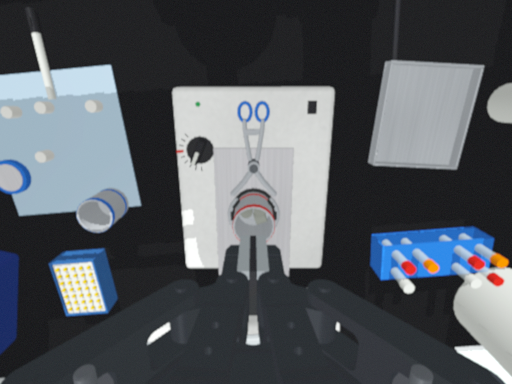

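```bash
python3 -m jog '[[[-1,0,0,-58,0,0,0],[-1,0,0,-58,0,0,0],[-1,40,-3.5,0,0,0,0],[-1,30,-2.6,0,0,0,0],[-1,10,-0.9,5,0,0,0],[-1,12,-1,8,0,0,0],[-1,12,-1,7,0,0,0],[-1,12,-1,5.5,0,0,0]]]'
python3 -m jog '[[[-1,12,-1,4,0,0,0],[-1,12,-1,2,0,0,0],[-1,12,-1,1,0,0,0],[-1,6,-0.5,0,0,0,0],[-1,0,0,0,0,0,0]]]'
python3 - <<'E'
from g import *
st(); d2=shot('scene','s4')
for d in (d2,):
  W=cloud(d)
  hsv=cv2.cvtColor(d['image'],cv2.COLOR_RGB2HSV); m=(hsv[...,0]>100)&(hsv[...,0]<130)&(hsv[...,1]>120)&(abs(W[...,1])<.15)&(W[...,0]>.5)
  l=cv2.connectedComponentsWithStats((m&(W[...,2]>.16)).astype(np.uint8))
  for i in range(1,l[0]):
    if l[2][i,4]>5:
        q=W[l[1]==i]; print(l[2][i],np.round(q.mean(0),4),np.round((q.min(0)+q.max(0))/2,4),wm(*(1000*q.mean(0)[:2])))
a=cv2.imread('pics/s4.png')[100:310,130:410]; cv2.imwrite('pics/s4.png',cv2.resize(a,(784,588)))
E
```

```text
clock: 9.5
position: [0.6482, 0.0096, 0.2977]
tcp_rot: [-1.249, -1.145, 1.145]
force: [-3.7, 0.9, 2.8]
grip_width: -0.0
clock: 10.12
position: [0.69, 0.0061, 0.3036]
tcp_rot: [-1.249, -1.145, 1.145]
force: [0.9, -1.0, 0.2]
grip_width: 0.002
t 10.12 tcp [690.    6.1 303.6] jawaz 85.03 y [-0. -0. -1.] x [ 0.087  0.996 -0.   ] z [-0.996  0.087  0.   ] F [ 0.9 -1.   0.2] w 0.2 q [-0.03  0.14  1.3  -0.    1.7  -1.51]
[207 207   9   9  58] [0.715  0.0062 0.3134] [ 7.119e-01 -2.000e-04  3.027e-01] [144.80366449   1.92031527]
```

View pics/s4.png

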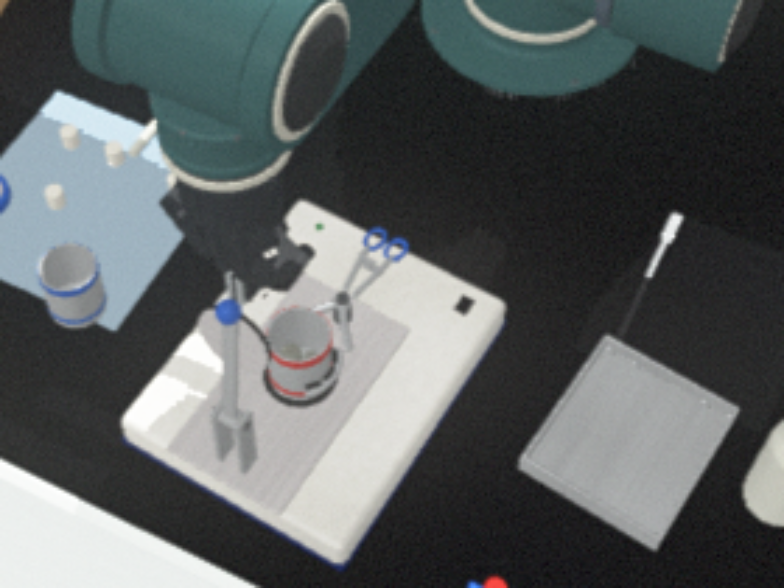

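```bash
python3 -m jog '[[[-1,-55.6,9.5,0,0,0,0],[-1,-55.6,9.5,0,0,0,0],[-1,-55.6,9.5,0,0,0,0],[-1,-55.6,9.5,0,0,0,0],[-1,0,0,-58,0,0,0],[-1,0,0,-58,0,0,0],[-1,0,0,-58,0,0,0],[-1,0,0,0,0,0,0]]]'
python3 - <<'E'
from g import *
st(); to(467.6,44.1,112); shot('wrist','w5')
E
```

```text
clock: 11.18
position: [0.4651, 0.0441, 0.1267]
tcp_rot: [-1.245, -1.14, 1.148]
force: [0.1, -0.4, 1.4]
grip_width: 0.003
t 11.18 tcp [465.1  44.1 126.7] jawaz 85.04 y [-0.006 -0.    -1.   ] x [ 0.087  0.996 -0.001] z [-0.996  0.087  0.006] F [ 0.1 -0.4  1.4] w 0.3 q [ 0.04 -0.3   2.   -0.    1.45 -1.44]
shift [  2.5   0.  -14.7]
```

View pics/w5.png

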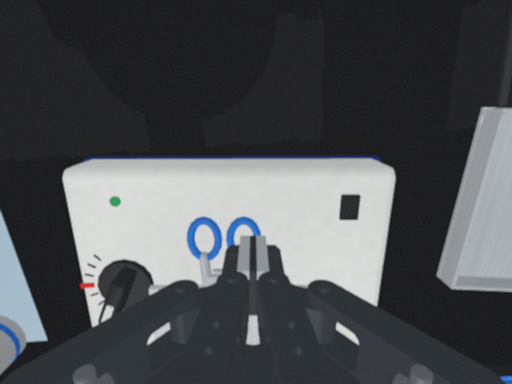

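```bash
python3 -m jog '[[[-1,0,0,-17,0,0,0],[-1,0,0,-4,0,0,0],[-1,0,0,-2,0,0,0],[-1,0,0,-2,0,0,0],[-1,0,0,-2,0,0,0],[-1,0,0,0,0,0,0]]]'
python3 - <<'E'
from g import *
st(); shot('wrist','w6')
E
```

```text
clock: 11.98
position: [0.4677, 0.0443, 0.1036]
tcp_rot: [-1.25, -1.146, 1.144]
force: [2.3, 1.9, 5.6]
grip_width: 0.0
t 11.97 tcp [467.7  44.3 103.6] jawaz 85.04 y [ 0.001  0.    -1.   ] x [0.086 0.996 0.   ] z [-0.996  0.086 -0.001] F [2.3 1.9 5.6] w 0.0 q [ 0.04 -0.28  2.03  0.    1.4  -1.44]
```

View pics/w6.png

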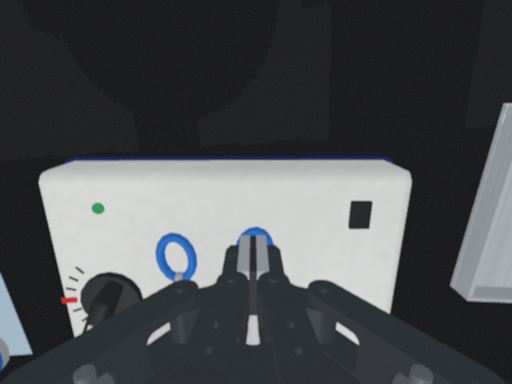

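```bash
python3 -m jog '[[[-1,0,0,20,0,0,0],[-1,0,0,60,0,0,0],[1,0,0,60,0,0,0],[1,0,0,20,0,0,0],[1,0,0,0,0,0,0]]]'
python3 - <<'E'
from g import *
st(); d=shot('wrist','w7'); W=cloud(d)
d2=shot('scene','s7'); W2=cloud(d2)
for W in (W,W2):
  m=(np.hypot(W[...,0]-.620,W[...,1]-.0126)<.045)&(W[...,2]>.142)&(W[...,2]<.158)
  q=(W[m][:,:2]*1000).astype(np.float32); print(len(q),cv2.minEnclosingCircle(q),cv2.fitEllipse(q))
to(620.4,12.6,118)
E
```

```text
clock: 12.65
position: [0.4674, 0.0441, 0.2645]
tcp_rot: [-1.25, -1.146, 1.144]
force: [-0.0, 0.8, -0.1]
grip_width: 0.634
t 12.65 tcp [467.4  44.1 264.5] jawaz 85.03 y [ 0.002 -0.    -1.   ] x [0.087 0.996 0.   ] z [-0.996  0.087 -0.002] F [-0.   0.8 -0.1] w 53.9 q [ 0.04 -0.35  1.81 -0.    1.67 -1.44]
704 ((620.5646362304688, 15.177936553955078), 30.5590877532959) ((619.8507080078125, 15.204593658447266), (56.10433578491211, 57.136871337890625), 170.32777404785156)
136 ((621.6911010742188, 13.016761779785156), 31.435413360595703) ((621.5026245117188, 13.264090538024902), (56.512168884277344, 57.16873550415039), 135.44342041015625)
shift [ 153.6  -31.5 -143.7]
```

View pics/w7.png

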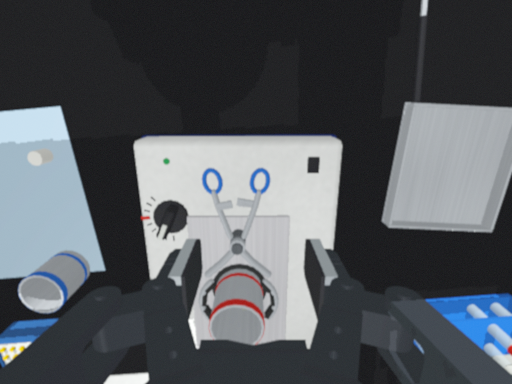

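```bash
python3 -m jog '[[[1,51,-10.4,0,0,0,0],[1,51,-10.4,0,0,0,0],[1,51,-10.4,0,0,0,0],[1,0,0,-50,0,0,0],[1,0,0,-50,0,0,0],[1,0,0,-44,0,0,0],[1,0,0,0,0,0,0]]]'
python3 -m jog '[[[-1,0,0,0,0,0,0],[-1,0,0,0,0,0,0],[-1,0,0,0,0,0,0],[-1,0,0,0,0,0,0],[-1,0,0,0,0,0,0]]]'
python3 - <<'E'
from g import *
st()
E
```

```text
clock: 13.62
position: [0.6177, 0.013, 0.1141]
tcp_rot: [-1.243, -1.139, 1.149]
force: [-0.8, 0.2, -0.2]
grip_width: 0.998
clock: 14.25
position: [0.6212, 0.013, 0.1217]
tcp_rot: [-1.252, -1.148, 1.143]
force: [0.3, 0.4, 8.0]
grip_width: 0.706
t 14.25 tcp [621.2  13.  121.7] jawaz 85.04 y [ 0.004 -0.    -1.   ] x [0.086 0.996 0.   ] z [-0.996  0.086 -0.004] F [0.3 0.4 8. ] w 60.0 q [-0.02  0.05  1.69  0.    1.4  -1.5 ]
```

```bash
python3 -m jog '[[[-1,0,0,10,0,0,0],[-1,0,0,20,0,0,0],[-1,0,0,30,0,0,0],[-1,0,0,30,0,0,0],[-1,-8,20,0,0,0,0],[-1,-14,35,0,0,0,0],[-1,-14,35,0,0,0,0],[-1,-14,35,0,0,0,0]]]'
python3 -m jog '[[[-1,-14,35,0,0,0,0],[-1,-14,35,0,0,0,0],[-1,-14,35,0,0,0,0],[-1,-14,35,0,0,0,0],[-1,-8,20,-10,0,0,0],[-1,-3,15,-20,0,0,0],[-1,0,0,-30,0,0,0],[-1,0,0,-30,0,0,0]]]'
python3 - <<'E'
from g import *
st(); shot('scene','s8')
a=cv2.imread('pics/s8.png')[100:310,130:410]; cv2.imwrite('pics/s8.png',cv2.resize(a,(784,588)))
E
```

```text
clock: 15.25
position: [0.5689, 0.1397, 0.2086]
tcp_rot: [-1.248, -1.145, 1.146]
force: [0.8, -0.3, -2.2]
grip_width: 0.71
clock: 16.25
position: [0.5028, 0.3127, 0.1164]
tcp_rot: [-1.249, -1.144, 1.146]
force: [0.7, 0.8, -2.8]
grip_width: 0.71
t 16.25 tcp [502.8 312.7 116.4] jawaz 85.02 y [-0.001 -0.001 -1.   ] x [ 0.087  0.996 -0.001] z [-0.996  0.087  0.001] F [ 0.7  0.8 -2.8] w 60.3 q [ 0.51 -0.01  1.76 -0.    1.39 -0.97]
```

View pics/s8.png

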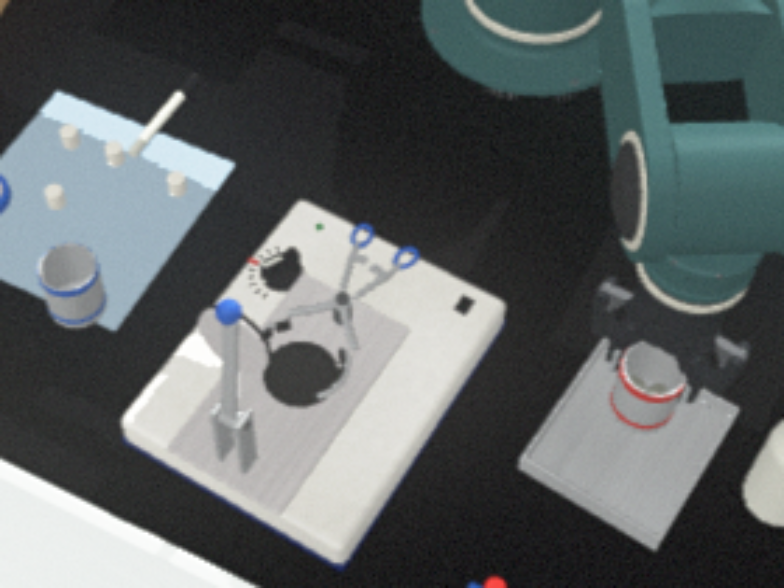

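```bash
python3 -m jog '[[[-1,0,0,-25,0,0,0],[-1,0,0,-25,0,0,0],[-1,0,0,-14,0,0,0],[-1,0,0,-3,0,0,0],[-1,0,0,0,0,0,0]]]'
python3 - <<'E'
from g import *
st()
E
```

```text
clock: 16.92
position: [0.5035, 0.313, 0.0527]
tcp_rot: [-1.249, -1.145, 1.145]
force: [1.3, -0.5, -2.0]
grip_width: 0.71
t 16.93 tcp [503.5 313.   52.7] jawaz 85.02 y [ 0.  0. -1.] x [0.087 0.996 0.   ] z [-0.996  0.087 -0.   ] F [ 1.3 -0.5 -2. ] w 60.3 q [ 0.51  0.04  1.81 -0.    1.28 -0.97]
```

```bash
python3 -m jog '[[[-1,0,0,-3,0,0,0],[-1,0,0,-2,0,0,0],[-1,0,0,0,0,0,0]]]'
python3 -m jog '[[[-1,0,0,-1,0,0,0],[-1,0,0,-1,0,0,0],[-1,0,0,0,0,0,0]]]'

```

```text
clock: 17.3
position: [0.5032, 0.313, 0.0471]
tcp_rot: [-1.249, -1.145, 1.145]
force: [-0.1, 0.4, -2.5]
grip_width: 0.706
clock: 17.68
position: [0.5033, 0.313, 0.0458]
tcp_rot: [-1.249, -1.145, 1.145]
force: [-2.5, -1.0, 5.5]
grip_width: 0.711
```

```bash
python3 -m jog '[[[0.7,0,0,0,0,0,0],[0.7,0,0,0,0,0,0],[1,0,0,0,0,0,0],[1,0,0,0,0,0,0],[1,0,0,30,0,0,0],[1,0,0,60,0,0,0],[1,0,0,60,0,0,0],[1,0,0,0,0,0,0]]]'
python3 - <<'E'
from g import *
st(); d=shot('scene','s9'); W=cloud(d)
m=(np.hypot(W[...,0]-.503,W[...,1]-.313)<.045)&(W[...,2]>.062)&(W[...,2]<.09)
q=(W[m][:,:2]*1000).astype(np.float32); print(len(q),cv2.minEnclosingCircle(q),W[m][:,2].max())
E
python3 m.py top scene | grep -E 'media|jar|lid'
```

```text
clock: 18.68
position: [0.5046, 0.3138, 0.2007]
tcp_rot: [-1.251, -1.152, 1.139]
force: [0.2, -0.0, -0.3]
grip_width: 0.996
t 18.68 tcp [504.6 313.8 200.7] jawaz 85.04 y [ 0.007  0.004 -1.   ] x [0.087 0.996 0.004] z [-0.996  0.087 -0.007] F [ 0.2 -0.  -0.3] w 84.7 q [ 0.51 -0.05  1.67 -0.    1.52 -0.97]
168 ((503.2528381347656, 312.96234130859375), 32.50920867919922) 0.07979164262295191
jar ((614.2788696289062, -256.4568786621094), 30.52903175354004)
lid ((552.5885009765625, -421.3592834472656), 39.65468215942383)
media 26 [ 0.5135 -0.3512  0.024 ] [ 0.5142 -0.3507  0.0248]
media 27 [ 0.4367 -0.2422  0.025 ] [ 0.4368 -0.2424  0.0254]
media 26 [ 0.4348 -0.3844  0.0244] [ 0.4354 -0.3854  0.0252]
media 28 [ 0.4324 -0.3262  0.0247] [ 0.432  -0.3259  0.026 ]
jar ((613.7485961914062, -256.9483642578125), 32.26105499267578)
lid ((542.2296752929688, -423.722412109375), 38.42577362060547)
media 27 [ 0.4345 -0.3853  0.0226] [ 0.4348 -0.3844  0.0241]
media 32 [ 0.434  -0.3262  0.0236] [ 0.4332 -0.3259  0.0243]
media 26 [ 0.4383 -0.2424  0.0232] [ 0.4388 -0.2425  0.0243]
media 32 [ 0.5151 -0.351   0.0235] [ 0.5152 -0.3513  0.0243]
```

View pics/s9.png

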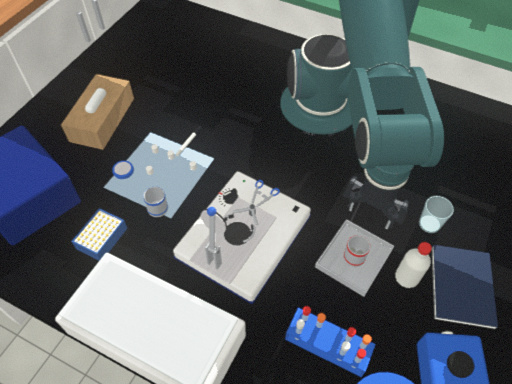

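```bash
python3 -m jog '[[[0.2,-6.7,-55.6,3,0,0,0],[0.2,-6.7,-55.6,0,0,0,0],[0.2,-6.7,-55.6,0,0,0,0],[0.2,-6.7,-55.6,0,0,0,0],[0.2,-6.7,-55.6,0,0,0,0],[0.2,-6.7,-55.6,0,0,0,0],[0.2,-6.7,-55.6,0,0,0,0],[0.2,-6.7,-55.6,0,0,0,0]]]'
python3 -m jog '[[[0.2,-6.7,-55.6,0,0,0,0],[0.2,-6.7,-55.6,0,0,0,0],[0.2,0,0,-40,0,0,0],[0.2,0,0,-40,0,0,0],[0.2,0,0,0,0,0,0]]]'
python3 - <<'E'
from g import *
st(); to(437.6,-242.3,4); d=shot('wrist','w10'); W=cloud(d)
m=((W[...,2]>.018)&(W[...,2]<.03)&(W[...,1]<-.2)&(W[...,0]>.38)&(W[...,0]<.56)).astype(np.uint8)
l=cv2.connectedComponentsWithStats(m)
for i in range(1,l[0]):
  if l[2][i,4]>30: print(l[2][i],np.round(W[l[1]==i].mean(0),4))
E
```

```text
clock: 19.82
position: [0.4486, -0.1334, 0.1966]
tcp_rot: [-1.247, -1.144, 1.146]
force: [0.7, 0.2, 0.5]
grip_width: 0.602
clock: 20.45
position: [0.4344, -0.2421, 0.1142]
tcp_rot: [-1.242, -1.142, 1.145]
force: [0.1, 0.2, 0.9]
grip_width: 0.6
t 20.45 tcp [ 434.4 -242.1  114.2] jawaz 85.02 y [-0.006  0.004 -1.   ] x [0.087 0.996 0.003] z [-0.996  0.087  0.006] F [0.1 0.2 0.9] w 51.0 q [-0.56 -0.22  1.95  0.    1.41 -2.04]
shift [   3.2   -0.2 -110.2]
[240 188  24  25 434] [ 0.4369 -0.2406  0.0238]
[141 191  25  24 448] [ 0.4319 -0.3242  0.0236]
[ 74 200  26  23 470] [ 0.4344 -0.3817  0.0234]
[132 276  19  16 197] [ 0.5089 -0.3505  0.0231]
```

View pics/w10.png

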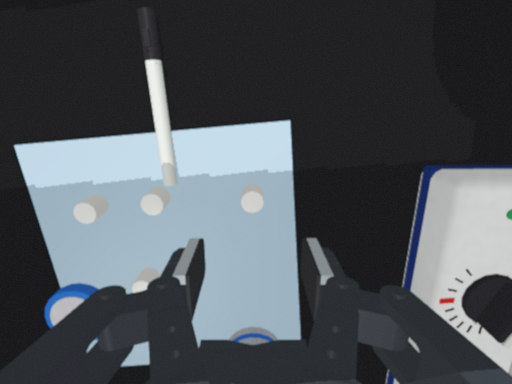

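```bash
python3 -m jog '[[[0.2,0,0,-50,0,0,0],[0.2,0,0,-40,0,0,0],[0.2,0,0,-18,0,0,0],[0.2,0,0,0,0,0,0],[0.2,0,0,0,0,0,0]]]'
python3 - <<'E'
from g import *
st()
E
```

```text
clock: 21.12
position: [0.4372, -0.2436, 0.0121]
tcp_rot: [-1.251, -1.146, 1.145]
force: [0.5, -0.4, 0.3]
grip_width: 0.6
t 21.12 tcp [ 437.2 -243.6   12.1] jawaz 85.04 y [ 0.002 -0.001 -1.   ] x [ 0.086  0.996 -0.001] z [-0.996  0.086 -0.002] F [ 0.5 -0.4  0.3] w 51.0 q [-0.56 -0.12  2.04 -0.    1.21 -2.04]
```

```bash
python3 -m jog '[[[0.2,0,1,-7,0,0,0],[-1,0,0,0,0,0,0],[-1,0,0,0,0,0,0],[-1,0,0,0,0,0,0],[-1,0,0,0,0,0,0],[-1,0,0,30,0,0,0],[-1,0,0,50,0,0,0],[-1,0,0,0,0,0,0]]]'
python3 - <<'E'
from g import *
st();to(614,-257,82); shot('wrist','w11')
E
```

```text
clock: 22.12
position: [0.4377, -0.243, 0.0868]
tcp_rot: [-1.255, -1.147, 1.145]
force: [-0.8, -0.8, -1.6]
grip_width: 0.209
t 22.12 tcp [ 437.7 -243.    86.8] jawaz 85.03 y [ 0.005 -0.003 -1.   ] x [ 0.087  0.996 -0.003] z [-0.996  0.087 -0.005] F [-0.8 -0.8 -1.6] w 17.8 q [-0.56 -0.2   1.98 -0.    1.35 -2.04]
shift [176.3 -14.   -4.8]
```

View pics/w11.png

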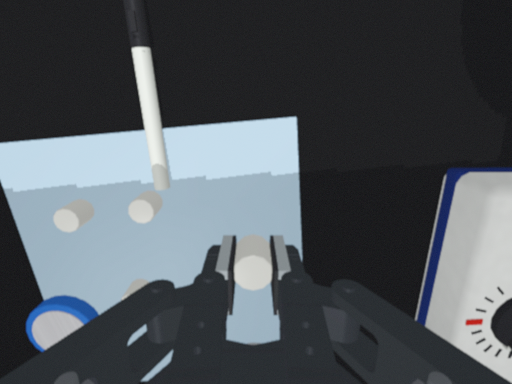

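```bash
python3 -m jog '[[[-1,0,0,15,0,0,0],[-1,44,-3.5,0,0,0,0],[-1,44,-3.5,0,0,0,0],[-1,44,-3.5,0,0,0,0],[-1,44,-3.5,0,0,0,0],[-1,0,0,-18,0,0,0],[-1,0,0,0,0,0,0],[-1,0,0,0,0,0,0]]]'
python3 -m jog '[[[-0.2,0,0,0,0,0,0],[-0.2,0,0,0,0,0,0],[-0.2,0,0,0,0,0,0],[-0.1,0,0,20,0,0,0],[0,0,0,40,0,0,0],[0,0,0,0,0,0,0]]]'
python3 - <<'E'
from g import *
st(); shot('wrist','w12'); to(433,-326,60)
E
```

```text
clock: 23.18
position: [0.6114, -0.2561, 0.0803]
tcp_rot: [-1.249, -1.145, 1.145]
force: [-0.5, -0.4, -0.4]
grip_width: 0.21
clock: 23.92
position: [0.6136, -0.2567, 0.1454]
tcp_rot: [-1.255, -1.148, 1.144]
force: [0.8, -0.4, -1.4]
grip_width: 0.499
t 23.93 tcp [ 613.6 -256.7  145.4] jawaz 85.03 y [ 0.006 -0.003 -1.   ] x [ 0.087  0.996 -0.002] z [-0.996  0.087 -0.006] F [ 0.8 -0.4 -1.4] w 42.4 q [-0.43  0.13  1.57  0.    1.44 -1.92]
shift [-180.   -69.6  -83.1]
```

View pics/w12.png

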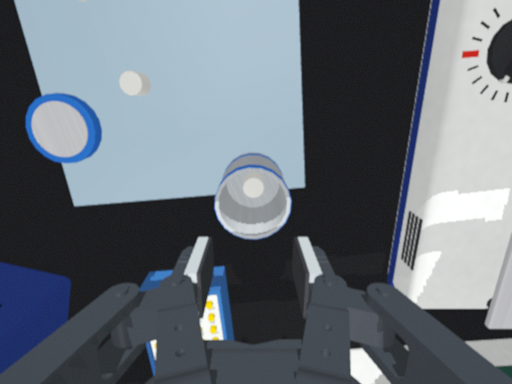

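```bash
python3 -m jog '[[[0.1,-33,-31.5,-10,0,0,0],[0.1,-33.5,-31.5,-20,0,0,0],[0.1,-33,-31.5,0,0,0,0],[0.1,0,0,-50,0,0,0],[0.1,0,0,-40,0,0,0],[0.1,0,0,-12,0,0,0],[0.1,0,0,0,0,0,0],[0.1,0,0,0,0,0,0]]]'
python3 - <<'E'
from g import *
st();to(514.3,-351.2,5); shot('wrist','w13')
E
```

```text
clock: 24.98
position: [0.5136, -0.351, 0.01]
tcp_rot: [-1.251, -1.146, 1.145]
force: [0.1, -0.7, -0.4]
grip_width: 0.556
t 24.98 tcp [ 513.6 -351.    10. ] jawaz 85.05 y [ 0.002 -0.001 -1.   ] x [ 0.086  0.996 -0.001] z [-0.996  0.086 -0.002] F [ 0.1 -0.7 -0.4] w 47.2 q [-0.64  0.15  1.78 -0.    1.21 -2.12]
shift [ 0.7 -0.2 -5. ]
```

View pics/w13.png

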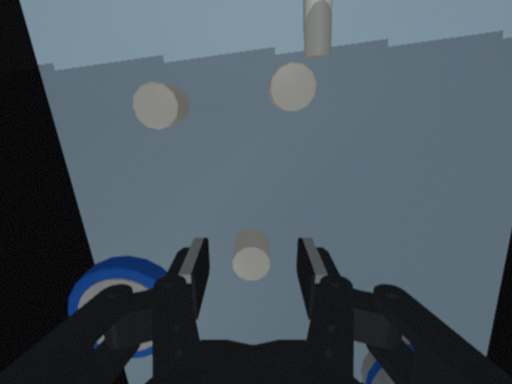

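```bash
python3 -m jog '[[[0.1,0.5,0,-5,0,0,0],[-1,0,0,0,0,0,0],[-1,0,0,0,0,0,0],[-1,0,0,0,0,0,0],[-1,0,0,0,0,0,0],[-1,0,0,40,0,0,0],[-1,0,0,50,0,0,0],[-1,0,0,5,0,0,0]]]'
python3 -m jog '[[[-1,36,31.5,0,0,0,0],[-1,36,31.5,0,0,0,0],[-1,36,31.5,0,0,0,0],[-1,0,0,-16,0,0,0],[-1,0,0,0,0,0,0],[-1,0,0,0,0,0,0]]]'
python3 - <<'E'
from g import *
st(); shot('wrist','w14'); to(614,-257,82)
E
```

```text
clock: 26.02
position: [0.5144, -0.3515, 0.1021]
tcp_rot: [-1.255, -1.147, 1.145]
force: [-0.2, 0.8, -0.3]
grip_width: 0.205
clock: 26.78
position: [0.6205, -0.2568, 0.0819]
tcp_rot: [-1.249, -1.144, 1.145]
force: [-0.4, -0.2, -0.2]
grip_width: 0.209
t 26.77 tcp [ 620.5 -256.8   81.9] jawaz 84.98 y [-0.001  0.    -1.   ] x [0.088 0.996 0.   ] z [-0.996  0.088  0.001] F [-0.4 -0.2 -0.2] w 17.7 q [-0.43  0.19  1.61 -0.    1.35 -1.91]
shift [-6.6 -0.1 -0.3]
```

View pics/w14.png

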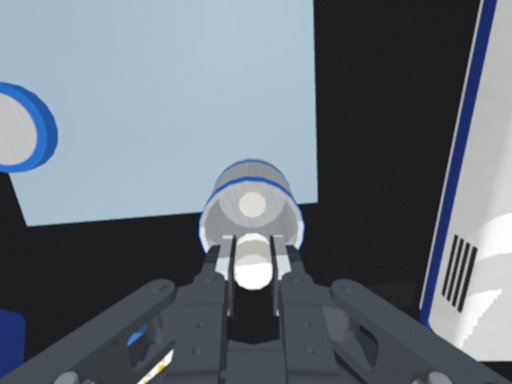

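Held over the jar. Release, then rise and go over media D with the jaws turned to 45° to miss the marker.

```bash
python3 -m jog '[[[-0.2,0,0,0,0,0,0],[-0.2,0,0,0,0,0,0],[-0.2,0,0,0,0,0,0],[-0.1,0,0,20,0,0,0],[0,0,0,40,0,0,0],[0,-40,-15,0,0,0,-8],[0,-40,-15,0,0,0,-8],[0,-35,-12,0,0,0,-8]]]'
python3 -m jog '[[[0,-35,-13,0,0,0,-8],[0,-37.5,-14,0,0,0,-8],[0,0,0,-30,0,0,0],[0,0,0,0,0,0,0]]]'
python3 - <<'E'
from g import *
st(); to(433,-326,5); shot('wrist','w15')
E
python3 m.py top scene | grep -E 'media|jar'
```

```text
clock: 27.82
position: [0.5052, -0.2985, 0.1438]
tcp_rot: [-1.41, -0.826, 0.826]
force: [-0.3, -0.6, 0.3]
grip_width: 0.501
clock: 28.32
position: [0.433, -0.3248, 0.1118]
tcp_rot: [-1.481, -0.613, 0.615]
force: [0.5, -0.2, 0.1]
grip_width: 0.501
t 28.32 tcp [ 433.  -324.8  111.8] jawaz 45.01 y [-0.001  0.001 -1.   ] x [ 0.707  0.707 -0.   ] z [-0.707  0.707  0.002] F [ 0.5 -0.2  0.1] w 42.5 q [-0.69 -0.12  1.87  0.    1.39 -1.48]
shift [  -0.    -1.2 -106.8]
jar ((613.967041015625, -257.85955810546875), 30.67866325378418)
jar ((614.8848876953125, -257.80322265625), 32.05903625488281)
media 33 [ 0.4364 -0.3837  0.0234] [ 0.4356 -0.3854  0.0247]
media 30 [ 0.4343 -0.326   0.0238] [ 0.4338 -0.3262  0.0238]
```

View pics/w15.png

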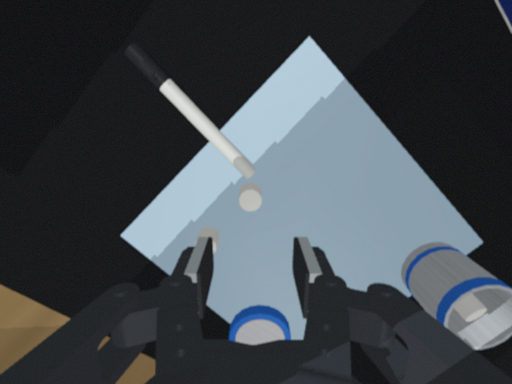

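```bash
python3 -m jog '[[[0,0,-1,-50,0,0,0],[0,0,0,-40,0,0,0],[0,0,0,-12,0,0,0],[0,0,0,0,0,0,0],[0,0,0,0,0,0,0]]]'
python3 - <<'E'
from g import *
st();to(433.4,-326.1,5); shot('wrist','w16')
E
```

```text
clock: 29.1
position: [0.4346, -0.3267, 0.0121]
tcp_rot: [-1.484, -0.616, 0.614]
force: [0.1, 0.3, 0.8]
grip_width: 0.498
t 29.1 tcp [ 434.6 -326.7   12.1] jawaz 45.05 y [ 0.002 -0.002 -1.   ] x [0.707 0.708 0.   ] z [-0.708  0.707 -0.002] F [0.1 0.3 0.8] w 42.3 q [-0.69 -0.02  1.95 -0.    1.21 -1.48]
shift [-1.2  0.6 -7.1]
```

View pics/w16.png

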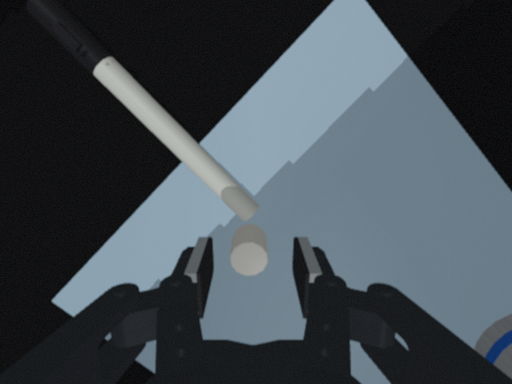

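```bash
python3 -m jog '[[[0,-0.5,0,-7,0,0,0],[-1,0,0,0,0,0,0],[-1,0,0,0,0,0,0],[-1,0,0,0,0,0,0],[-1,0,0,0,0,0,0],[-1,0,0,40,0,0,0],[-1,0,0,55,0,0,0],[-1,0,0,0,0,0,0]]]'
python3 -m jog '[[[-1,36,14,0,0,0,8],[-1,36,14,0,0,0,8],[-1,36,14,0,0,0,8],[-1,36,14,0,0,0,8],[-1,36,13,0,0,0,8],[-1,0,0,-14,0,0,0],[-1,0,0,0,0,0,0],[-1,0,0,0,0,0,0]]]'
python3 - <<'E'
from g import *
st(); shot('wrist','w17'); to(614,-257,82)
E
```

```text
clock: 30.15
position: [0.4347, -0.3273, 0.1026]
tcp_rot: [-1.488, -0.618, 0.612]
force: [0.8, 0.3, -1.2]
grip_width: 0.209
clock: 31.15
position: [0.6125, -0.2574, 0.084]
tcp_rot: [-1.249, -1.144, 1.144]
force: [0.9, -0.2, -0.5]
grip_width: 0.208
t 31.15 tcp [ 612.5 -257.4   84. ] jawaz 84.95 y [-0.  0. -1.] x [0.088 0.996 0.   ] z [-0.996  0.088  0.001] F [ 0.9 -0.2 -0.5] w 17.7 q [-0.44  0.17  1.63 -0.    1.35 -1.92]
shift [ 1.4  0.5 -2.4]
```

View pics/w17.png

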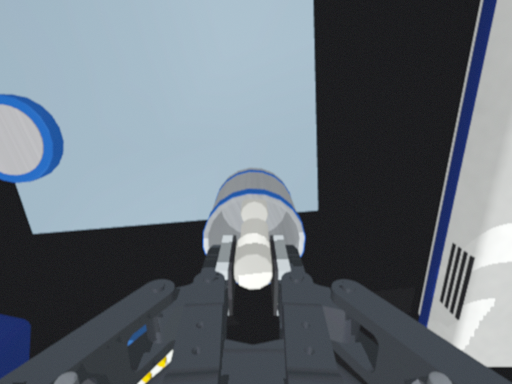

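```bash
python3 -m jog '[[[-0.2,0,0,0,0,0,0],[-0.2,0,0,0,0,0,0],[-0.2,0,0,0,0,0,0],[-0.1,0,0,20,0,0,0],[0,0,0,40,0,0,0],[0,-44,-32,0,0,0,0],[0,-44,-32,0,0,0,0],[0,-44,-32,0,0,0,0]]]'
python3 -m jog '[[[0.1,-46,-32,-10,0,0,0],[0.1,0,0,-40,0,0,0],[0.1,0,0,-30,0,0,0],[0.1,0,0,0,0,0,0]]]'
python3 - <<'E'
from g import *
st(); to(435.2,-384.8,5); shot('wrist','w18')
E
python3 m.py top scene | grep -E 'media|jar'
```

```text
clock: 32.2
position: [0.4801, -0.3539, 0.1459]
tcp_rot: [-1.25, -1.146, 1.146]
force: [-1.0, -0.4, -0.5]
grip_width: 0.503
clock: 32.7
position: [0.4346, -0.3846, 0.0635]
tcp_rot: [-1.246, -1.144, 1.145]
force: [0.7, 0.9, 1.1]
grip_width: 0.553
t 32.7 tcp [ 434.6 -384.6   63.5] jawaz 85.02 y [-0.002  0.002 -1.   ] x [0.087 0.996 0.002] z [-0.996  0.087  0.002] F [0.7 0.9 1.1] w 47.0 q [-0.77  0.01  1.83 -0.    1.3  -2.25]
shift [  0.6  -0.2 -58.5]
jar ((614.0199584960938, -257.4261474609375), 30.773910522460938)
jar ((616.6629638671875, -257.59539794921875), 31.834108352661133)
media 29 [ 0.4358 -0.3843  0.024 ] [ 0.436  -0.3853  0.0246]
```

View pics/w18.png

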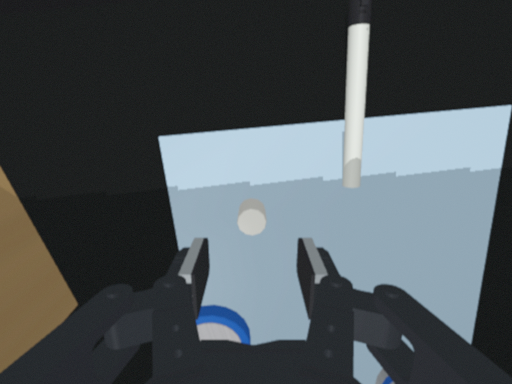

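```bash
python3 -m jog '[[[0.1,0,0,-40,0,0,0],[0.1,0,0,-19,0,0,0],[0.1,0,0,0,0,0,0],[-1,0,0,0,0,0,0],[-1,0,0,0,0,0,0],[-1,0,0,0,0,0,0],[-1,0,0,0,0,0,0]]]'
python3 -m jog '[[[-1,0,0,40,0,0,0],[-1,0,0,55,0,0,0],[-1,44,32,0,0,0,0],[-1,44,32,0,0,0,0],[-1,44,32,0,0,0,0],[-1,46,32,0,0,0,0],[-1,0,0,-15,0,0,0],[-1,0,0,0,0,0,0]]]'
python3 - <<'E'
from g import *
st(); shot('wrist','w19'); to(614,-257,82)
E
```

```text
clock: 33.72
position: [0.4358, -0.3856, 0.0069]
tcp_rot: [-1.251, -1.146, 1.145]
force: [-0.7, 2.5, 7.0]
grip_width: 0.213
clock: 34.72
position: [0.6126, -0.2568, 0.0842]
tcp_rot: [-1.247, -1.144, 1.146]
force: [-0.4, -0.2, -0.9]
grip_width: 0.201
t 34.73 tcp [ 612.6 -256.8   84.2] jawaz 85.06 y [-0.002  0.001 -1.   ] x [0.086 0.996 0.   ] z [-0.996  0.086  0.002] F [-0.4 -0.2 -0.9] w 17.1 q [-0.44  0.17  1.63 -0.    1.35 -1.92]
shift [ 1.5  0.4 -3. ]
```

View pics/w19.png

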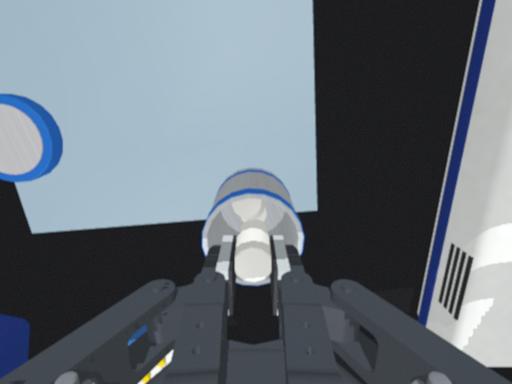

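Drop, rise, and look into the jar.

```bash
python3 -m jog '[[[-0.2,0,0,0,0,0,0],[-0.2,0,0,0,0,0,0],[-0.2,0,0,0,0,0,0],[0,0,0,20,0,0,0],[1,0,0,50,0,0,0],[1,-40,0,20,0,0,0],[1,0,0,0,0,0,0],[1,0,0,0,0,0,0]]]'
python3 - <<'E'
from g import *
st(); shot('wrist','w20'); a=shot('scene','s20')
a=cv2.imread('pics/s20.png')[130:250,90:250]; cv2.imwrite('pics/s20.png',cv2.resize(a,(800,600)))
E
python3 m.py top scene | grep -E 'media|jar'
```

```text
clock: 35.78
position: [0.5734, -0.2571, 0.1759]
tcp_rot: [-1.25, -1.145, 1.145]
force: [0.1, 0.0, -0.3]
grip_width: 1.001
t 35.77 tcp [ 573.4 -257.1  175.9] jawaz 85.02 y [ 0.001 -0.    -1.   ] x [ 0.087  0.996 -0.   ] z [-0.996  0.087 -0.001] F [ 0.1  0.  -0.3] w 85.1 q [-0.46  0.03  1.62  0.    1.49 -1.95]
jar ((613.3824462890625, -256.8799133300781), 31.920848846435547)
```

View pics/w20.png

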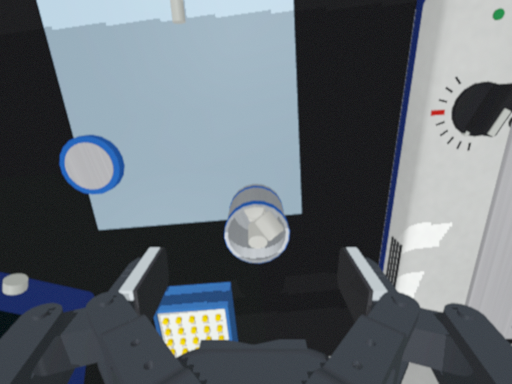

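View pics/s20.png

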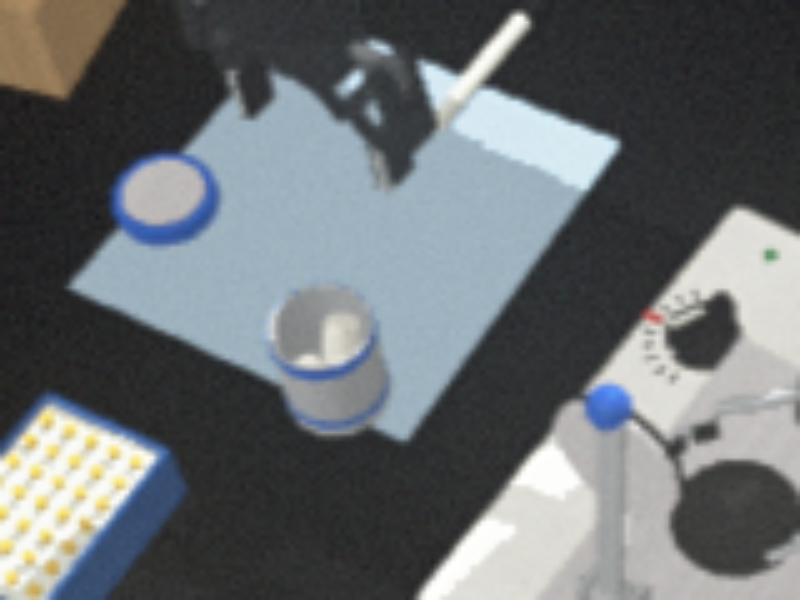

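```bash
python3 - <<'E'
from g import *
a=cv2.imread('pics/w20.png'); b=a[170:280,205:315]; c=a[250:384,0:130]
cv2.imwrite('pics/w20b.png',np.hstack([cv2.resize(b,(400,400),interpolation=cv2.INTER_CUBIC),cv2.resize(c,(400,400))]))
d=manip.get_image('wrist');W=cloud(d); print(W[283,15],W[240,262],W[218,252],W[222,270])
d=manip.get_image('scene'); cv2.imwrite('pics/s21.png',cv2.resize(cv2.cvtColor(d['image'],cv2.COLOR_RGB2BGR)[100:260,0:200],(800,640))[:600])
E
```

```text
[ 0.6642842  -0.52428596  0.03960996] [ 0.63012107 -0.25028645  0.05170242] [ 0.60457157 -0.25807158  0.0544062 ] [ 0.60966834 -0.24109162  0.05578212]
```

View pics/w20b.png

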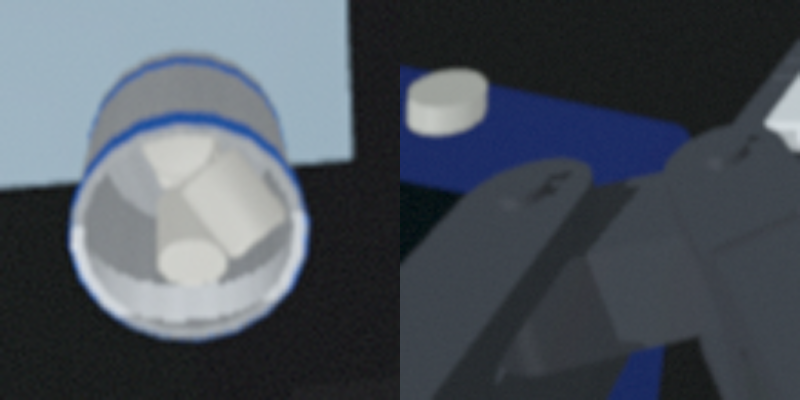

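View pics/s21.png

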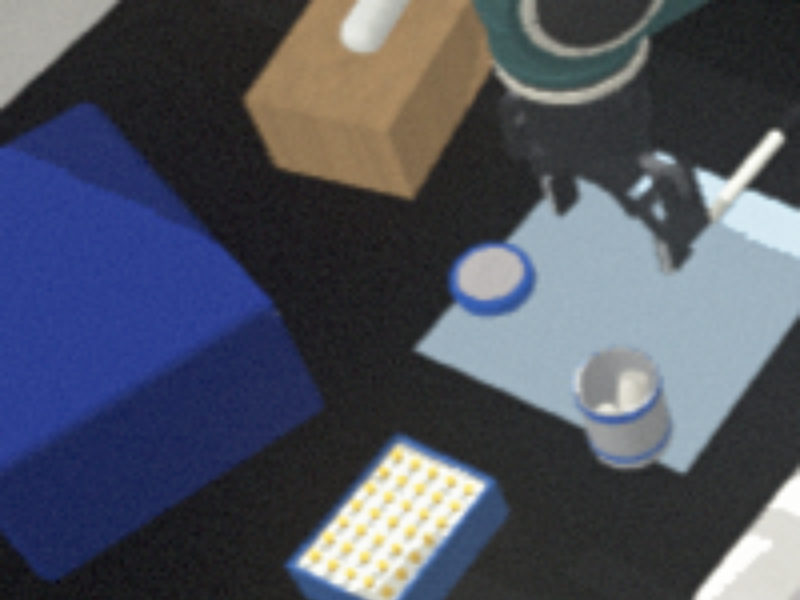

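```bash
python3 - <<'E'
from g import *
d=manip.get_image('wrist');W=cloud(d)
for v in range(268,312,4): print(v,np.round(W[v,[4,10,16,22,34,50]],3).tolist())
d=shot('top','t21'); p=px(d,(.664,-.524,.04)); print(p)
u,v=map(int,p)
A=[cv2.imread('pics/%s.png'%n)[max(0,v-40):v+60,u-50:u+50] for n in('top0','t21')]
cv2.imwrite('pics/cmp.png',cv2.resize(np.hstack(A),(800,400)))
E
```

```text
268 [[0.665, -0.569, 0.001], [0.666, -0.562, 0.001], [0.667, -0.555, 0.0], [0.667, -0.547, 0.001], [0.669, -0.533, 0.0], [0.671, -0.514, -0.001]]
272 [[0.672, -0.573, -0.001], [0.672, -0.564, 0.0], [0.673, -0.558, -0.001], [0.673, -0.55, 0.0], [0.675, -0.535, 0.0], [0.676, -0.515, 0.0]]
276 [[0.667, -0.556, 0.018], [0.66, -0.536, 0.031], [0.662, -0.531, 0.029], [0.664, -0.526, 0.027], [0.68, -0.537, 0.0], [0.682, -0.518, -0.001]]
280 [[0.661, -0.537, 0.038], [0.662, -0.532, 0.036], [0.664, -0.527, 0.034], [0.665, -0.522, 0.033], [0.679, -0.528, 0.012], [0.687, -0.519, 0.0]]
284 [[0.662, -0.532, 0.044], [0.663, -0.527, 0.043], [0.665, -0.523, 0.04], [0.667, -0.519, 0.038], [0.679, -0.522, 0.02], [0.685, -0.509, 0.013]]
288 [[0.666, -0.532, 0.046], [0.667, -0.527, 0.045], [0.669, -0.524, 0.042], [0.673, -0.522, 0.036], [0.68, -0.517, 0.028], [0.686, -0.504, 0.021]]
292 [[0.671, -0.534, 0.045], [0.672, -0.529, 0.045], [0.674, -0.524, 0.042], [0.678, -0.524, 0.036], [0.682, -0.514, 0.033], [0.687, -0.501, 0.027]]
296 [[0.674, -0.533, 0.048], [0.676, -0.529, 0.046], [0.677, -0.523, 0.046], [0.68, -0.519, 0.042], [0.683, -0.51, 0.039], [0.688, -0.497, 0.033]]
300 [[0.676, -0.529, 0.053], [0.677, -0.525, 0.052], [0.679, -0.52, 0.05], [0.681, -0.516, 0.048], [0.683, -0.505, 0.046], [0.688, -0.491, 0.042]]
304 [[0.677, -0.527, 0.058], [0.679, -0.522, 0.056], [0.68, -0.516, 0.055], [0.682, -0.512, 0.054], [0.685, -0.502, 0.05], [0.556, -0.322, 0.235]]
308 [[0.677, -0.521, 0.065], [0.68, -0.518, 0.062], [0.681, -0.512, 0.061], [0.684, -0.509, 0.058], [0.556, -0.325, 0.237], [0.557, -0.321, 0.236]]
(np.float64(418.8406722982287), np.float64(149.92690409797262))
```

View pics/cmp.png

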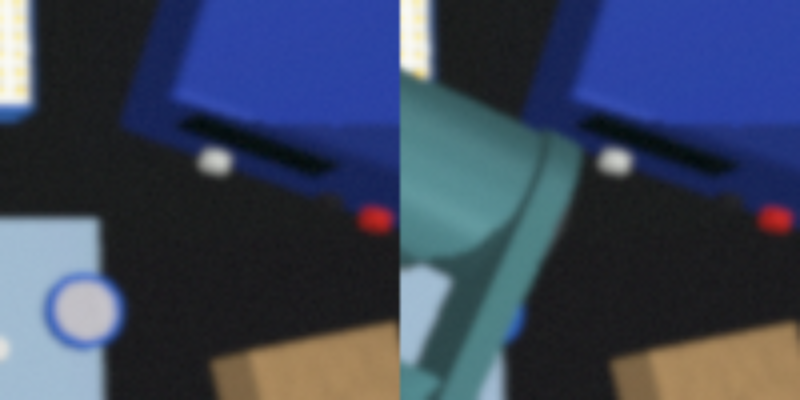

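```bash
python3 -m jog '[[[1,40.6,0,0,0,0,0],[1,0,0,-40,0,0,0],[1,0,0,-50,0,0,0],[1,0,0,-40,0,0,0],[1,0,0,-4,0,0,0],[1,0,0,0,0,0,0],[1,0,0,0,0,0,0]]]'
python3 -m jog '[[[-1,0,0,0,0,0,0],[-1,0,0,0,0,0,0],[-1,0,0,0,0,0,0],[-1,0,0,0,0,0,0],[-1,0,0,0,0,0,0]]]'
python3 - <<'E'
from g import *
st();to(620.4,12.6,0)
E
```

```text
clock: 37.05
position: [0.6147, -0.2575, 0.0434]
tcp_rot: [-1.252, -1.147, 1.145]
force: [-0.2, -0.1, 0.5]
grip_width: 1.002
clock: 37.67
position: [0.6144, -0.2572, 0.0428]
tcp_rot: [-1.251, -1.146, 1.145]
force: [-2.4, 2.6, 9.5]
grip_width: 0.692
t 37.67 tcp [ 614.4 -257.2   42.8] jawaz 85.04 y [ 0.002 -0.001 -1.   ] x [ 0.086  0.996 -0.001] z [-0.996  0.086 -0.002] F [-2.4  2.6  9.5] w 58.8 q [-0.43  0.21  1.65  0.    1.28 -1.92]
shift [  6.  269.8 -42.8]
```

```bash
python3 -m jog '[[[-1,0,0,15,0,0,0],[-1,0,0,30,0,0,0],[-1,0,0,45,0,0,0],[-1,0,0,45,0,0,0],[-1,0,20,5,0,0,0],[-1,1,35,0,0,0,0],[-1,1,40,0,0,0,0],[-1,1,40,0,0,0,0]]]'
python3 -m jog '[[[-1,1,40,0,0,0,0],[-1,1,40,0,0,0,0],[-1,1,35,0,0,0,0],[-1,0,20,0,0,0,0],[-1,0,0,0,0,0,0],[-1,0,0,0,0,0,0]]]'
python3 - <<'E'
from g import *
st();to(620.4,12.6,0)
for n in('wrist','scene','top'):
  d=shot(n,n[0]+'22'); W=cloud(d); z=W[...,2]
  m=(np.hypot(W[...,0]-.620,W[...,1]-.0126)<.06)&(z>.196)&(z<.215)
  if m.sum()>20: q=(W[m][:,:2]*1000).astype(np.float32); print(n,len(q),cv2.minEnclosingCircle(q),np.percentile(W[m][:,2],90))
a=cv2.imread('pics/s22.png')[100:310,130:410]; cv2.imwrite('pics/s22.png',cv2.resize(a,(784,588)))
E
```

```text
clock: 38.67
position: [0.6161, -0.1201, 0.1799]
tcp_rot: [-1.247, -1.144, 1.146]
force: [0.3, 0.8, -3.5]
grip_width: 0.694
clock: 39.42
position: [0.6196, 0.0125, 0.1807]
tcp_rot: [-1.249, -1.144, 1.145]
force: [1.0, 0.1, -4.2]
grip_width: 0.696
t 39.42 tcp [619.6  12.5 180.7] jawaz 85.02 y [-0.001 -0.    -1.   ] x [ 0.087  0.996 -0.   ] z [-0.996  0.087  0.001] F [ 1.   0.1 -4.2] w 59.2 q [-0.02  0.01  1.63 -0.    1.5  -1.5 ]
shift [ 8.000e-01  1.000e-01 -1.807e+02]
wrist 7470 ((613.9962158203125, 14.902274131774902), 43.52997970581055) 0.20904087773920368
scene 185 ((623.342529296875, 11.947221755981445), 43.876548767089844) 0.21024368760207507
top 46 ((608.9287719726562, 12.450847625732422), 35.09730529785156) 0.210912599196867
```

View pics/w22.png

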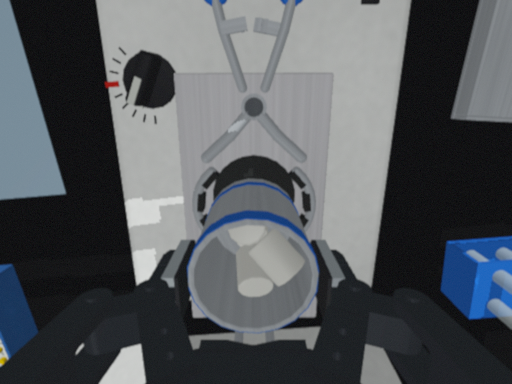

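View pics/s22.png

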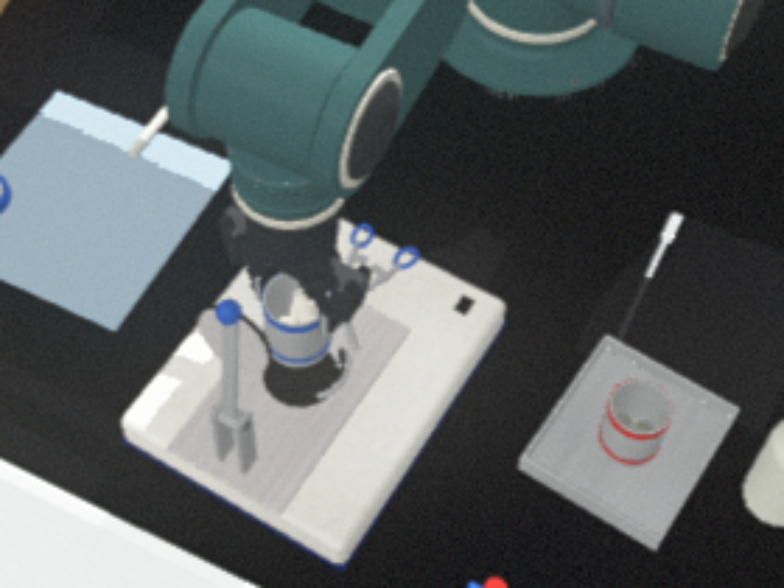

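```bash
python3 -m jog '[[[-1,0.5,0,-20,0,0,0],[-1,0,0,-20,0,0,0],[-1,0,0,-12,0,0,0],[-1,0,0,-3,0,0,0],[-1,0,0,0,0,0,0]]]'
python3 -m jog '[[[-1,0,0,-1.5,0,0,0],[-1,0,0,-1,0,0,0],[-1,0,0,0,0,0,0]]]'
python3 - <<'E'
from g import *
st();to(620.4,12.6,0)
E
```

```text
clock: 40.2
position: [0.6204, 0.013, 0.1262]
tcp_rot: [-1.249, -1.145, 1.145]
force: [0.2, -0.4, -3.5]
grip_width: 0.698
clock: 40.58
position: [0.6203, 0.013, 0.1238]
tcp_rot: [-1.249, -1.145, 1.145]
force: [0.0, 0.5, -4.8]
grip_width: 0.697
t 40.58 tcp [620.3  13.  123.8] jawaz 85.04 y [ 0. -0. -1.] x [ 0.087  0.996 -0.   ] z [-0.996  0.087 -0.   ] F [ 0.   0.5 -4.8] w 59.2 q [-0.02  0.05  1.69 -0.    1.4  -1.5 ]
shift [ 1.000e-01 -4.000e-01 -1.238e+02]
```

```bash
python3 -m jog '[[[-1,0,0,-1,0,0,0],[-1,0,0,0,0,0,0]]]'
python3 -m jog '[[[-1,0,0,-1,0,0,0],[-1,0,0,0,0,0,0]]]'
```

```text
clock: 40.83
position: [0.6205, 0.013, 0.1229]
tcp_rot: [-1.249, -1.146, 1.145]
force: [-0.6, -0.2, -0.5]
grip_width: 0.696
clock: 41.08
position: [0.6205, 0.0129, 0.1229]
tcp_rot: [-1.25, -1.146, 1.145]
force: [-4.9, -0.2, 8.3]
grip_width: 0.698
```

Contact; release and rise, check centring.

```bash
python3 -m jog '[[[0.7,0,0,0,0,0,0],[0.7,0,0,0,0,0,0],[1,0,0,0,0,0,0],[1,0,0,0,0,0,0],[1,0,0,40,0,0,0],[1,0,0,55,0,0,0],[1,0,0,55,0,0,0],[1,-40,3.5,0,0,0,0]]]'
python3 -m jog '[[[1,-60,5,0,0,0,0],[1,-50,5,0,0,0,0],[1,0,0,0,0,0,0]]]'
python3 - <<'E'
from g import *
st();to(*mw(-105,0),94)
for n in('wrist','scene','top'):
  d=shot(n,n[0]+'23'); W=cloud(d); z=W[...,2]
  m=(np.hypot(W[...,0]-.620,W[...,1]-.0126)<.045)&(z>.142)&(z<.158)
  if m.sum()>20: q=(W[m][:,:2]*1000).astype(np.float32); print(n,len(q),cv2.minEnclosingCircle(q),np.percentile(W[m][:,2],90))
E
```

```text
clock: 42.08
position: [0.582, 0.0163, 0.2761]
tcp_rot: [-1.253, -1.149, 1.142]
force: [-1.3, 0.1, -0.6]
grip_width: 0.996
clock: 42.45
position: [0.4683, 0.0267, 0.2727]
tcp_rot: [-1.251, -1.147, 1.144]
force: [1.1, 0.3, 1.2]
grip_width: 1.003
t 42.45 tcp [468.3  26.7 272.7] jawaz 85.06 y [ 0.003  0.    -1.   ] x [0.086 0.996 0.   ] z [-0.996  0.086 -0.003] F [1.1 0.3 1.2] w 85.2 q [ 0.   -0.35  1.8   0.    1.69 -1.48]
shift [  -2.3   -0.5 -178.7]
wrist 893 ((621.151123046875, 14.404316902160645), 30.959632873535156) 0.15037126988181743
scene 136 ((621.1717529296875, 11.88663387298584), 31.484285354614258) 0.15137945349415916
top 80 ((620.56591796875, 12.187491416931152), 30.67810821533203) 0.1531314849272597
```

View pics/w23.png

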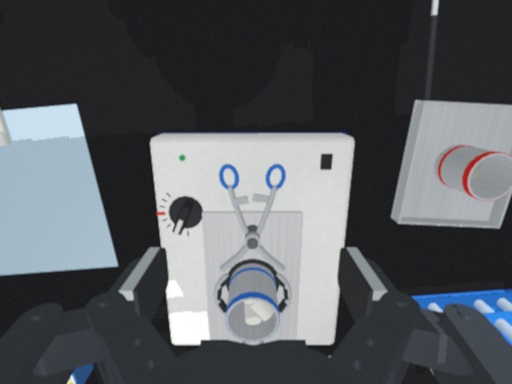

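```bash
python3 -m jog '[[[1,-2,-0.5,-50,0,0,0],[1,0,0,-50,0,0,0],[1,0,0,-50,0,0,0],[1,0,0,-20,0,0,0],[1,0,0,-14,0,0,0],[1,0,0,0,0,0,0],[1,0,0,0,0,0,0]]]'
python3 - <<'E'
from g import *
st();to(*mw(-105,0),88); shot('wrist','w24')
E
```

```text
clock: 43.48
position: [0.4691, 0.026, 0.0891]
tcp_rot: [-1.25, -1.147, 1.144]
force: [0.3, 0.3, 0.5]
grip_width: 0.998
t 43.48 tcp [469.1  26.   89.1] jawaz 85.04 y [ 0.002  0.    -1.   ] x [0.087 0.996 0.   ] z [-0.996  0.087 -0.002] F [0.3 0.3 0.5] w 84.8 q [ 0.   -0.27  2.04  0.    1.37 -1.48]
shift [-3.1  0.2 -1.1]
```

View pics/w24.png

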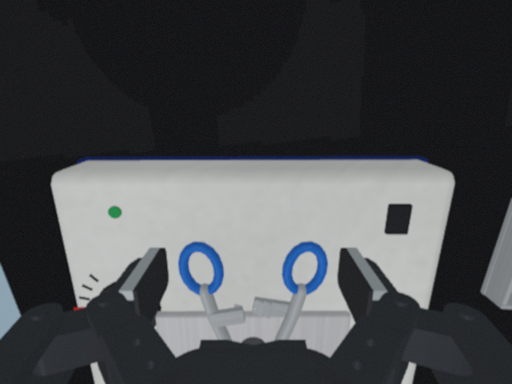

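```bash
python3 -m jog '[[[0.5,-3,0,0,0,0,0],[0.3,0,0,0,0,0,0],[0.2,0,0,0,0,0,0],[0.1,0,0,0,0,0,0],[0.1,0,0,0,0,0,0],[0.1,0,0,0,0,0,0]]]'
python3 - <<'E'
from g import *
st(); shot('wrist','w25')
E
```

```text
clock: 44.28
position: [0.465, 0.0261, 0.0877]
tcp_rot: [-1.248, -1.145, 1.146]
force: [-5.9, 3.1, 4.0]
grip_width: 0.556
t 44.27 tcp [465.   26.1  87.7] jawaz 85.04 y [-0.001  0.    -1.   ] x [0.086 0.996 0.   ] z [-0.996  0.086  0.001] F [-5.9  3.1  4. ] w 47.3 q [ 0.   -0.28  2.05  0.    1.37 -1.48]
```

View pics/w25.png

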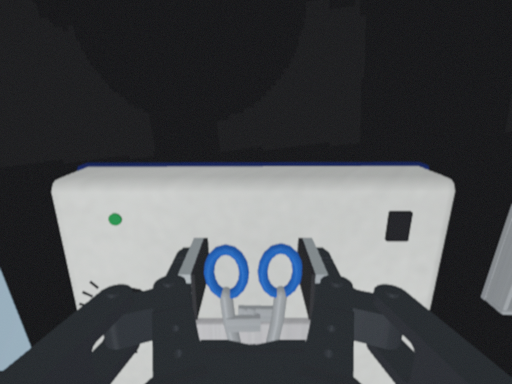

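```bash
python3 -m jog '[[[0.04,0,0,0,0,0,0],[0.02,0,0,0,0,0,0],[0,0,0,0,0,0,0],[0,0,0,0,0,0,0]]]'
python3 - <<'E'
from g import *
st(); shot('wrist','w26')
E
```

```text
clock: 44.82
position: [0.4648, 0.0261, 0.0877]
tcp_rot: [-1.248, -1.144, 1.146]
force: [-8.0, 1.7, 7.1]
grip_width: 0.505
t 44.83 tcp [464.8  26.1  87.7] jawaz 85.04 y [-0.001  0.    -1.   ] x [0.086 0.996 0.   ] z [-0.996  0.086  0.001] F [-8.   1.7  7.1] w 42.9 q [ 0.   -0.28  2.05  0.    1.37 -1.48]
```

View pics/w26.png

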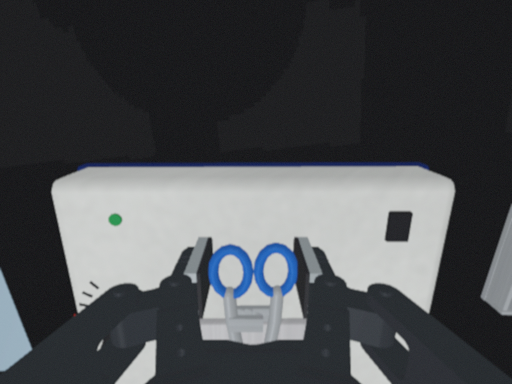

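```bash
python3 -m jog '[[[0.3,0,0,0,0,0,0],[0.6,0,0,0,0,0,0],[1,0,0,0,0,0,0],[1,0,0,0,0,0,0],[1,0,0,0,0,0,0]]]'
python3 - <<'E'
from g import *
st(); shot('wrist','w27')
E
```

```text
clock: 45.5
position: [0.4653, 0.0259, 0.0876]
tcp_rot: [-1.249, -1.145, 1.145]
force: [0.1, -0.2, 0.2]
grip_width: 1.003
t 45.5 tcp [465.3  25.9  87.6] jawaz 85.03 y [ 0. -0. -1.] x [ 0.087  0.996 -0.   ] z [-0.996  0.087 -0.   ] F [ 0.1 -0.2  0.2] w 85.2 q [ 0.   -0.28  2.05 -0.    1.37 -1.48]
```

View pics/w27.png

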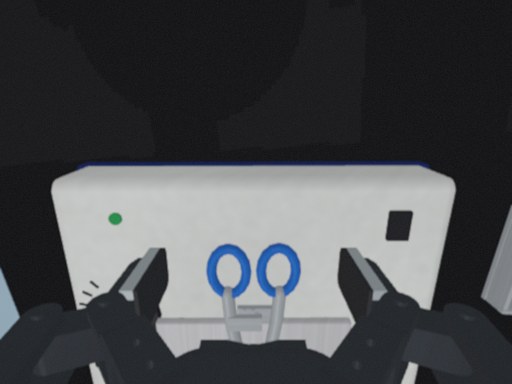

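```bash
python3 -m jog '[[[1,0,0,30,0,0,0],[1,0,0,60,0,0,0],[-1,0,0,60,0,0,0],[-1,0,0,60,0,0,0],[-1,0,0,60,0,0,0],[-1,0,0,0,0,0,0]]]'
python3 - <<'E'
from g import *
st(); d=shot('wrist','w28')
for n in('wrist','scene','top'):
  d=shot(n,n[0]+'28'); W=cloud(d); z=W[...,2]
  m=(np.hypot(W[...,0]-.620,W[...,1]-.0126)<.045)&(z>.142)&(z<.158)
  if m.sum()>20: q=(W[m][:,:2]*1000).astype(np.float32); print(n,len(q),cv2.minEnclosingCircle(q))
to(*mw(182,0),390)
r=130;t=8;P=[]
ths=np.array([1.5,1.4,1.3,1.2,1.1,1.0,.9,.8,.7,.6,.5,.4,.3,.2,.1,0.05,0])
for th in ths: P.append([*mw(155-r*np.cos(th)+t*np.sin(th)+11,0),158+r*np.sin(th)+t*np.cos(th)])
P=np.array(P); print(P[0]); print(np.round(np.diff(P,axis=0),1).tolist())
E
```

```text
clock: 46.3
position: [0.4659, 0.026, 0.3624]
tcp_rot: [-1.254, -1.15, 1.142]
force: [0.8, 0.6, -0.1]
grip_width: 0.143
t 46.3 tcp [465.9  26.  362.4] jawaz 85.03 y [ 0.007  0.    -1.   ] x [0.087 0.996 0.001] z [-0.996  0.087 -0.007] F [ 0.8  0.6 -0.1] w 12.1 q [ 0.   -0.35  1.66  0.    1.83 -1.48]
wrist 90 ((620.4960327148438, 13.9434814453125), 30.223731994628906)
scene 134 ((622.0338745117188, 11.20675277709961), 31.872220993041992)
top 65 ((621.6405639648438, 12.971627235412598), 30.26304817199707)
shift [286.8 -24.9  33.8]
[734.74952797   2.55216684 288.24024587]
[[-12.9, 1.1, -0.8], [-12.8, 1.1, -2.1], [-12.5, 1.1, -3.3], [-12.1, 1.1, -4.6], [-11.6, 1.0, -5.8], [-11.0, 1.0, -6.9], [-10.3, 0.9, -8.0], [-9.4, 0.8, -9.0], [-8.5, 0.7, -9.9], [-7.4, 0.7, -10.7], [-6.3, 0.6, -11.4], [-5.2, 0.5, -11.9], [-4.0, 0.3, -12.4], [-2.7, 0.2, -12.7], [-0.9, 0.1, -6.5], [-0.6, 0.0, -6.5]]
```

View pics/w28.png

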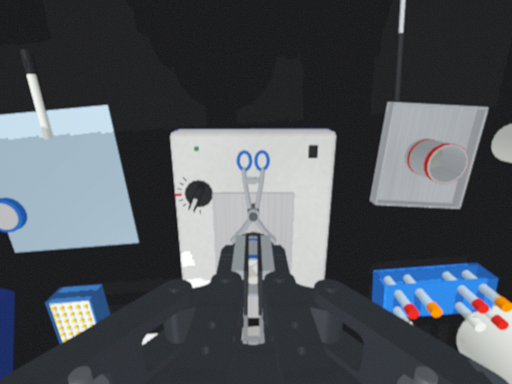

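```bash
python3 -m jog '[[[-1,0,0,30,0,0,0],[-1,50,-4.3,0,0,0,0],[-1,57,-5,0,0,0,0],[-1,57,-5,0,0,0,0],[-1,60,-5,0,0,0,0],[-1,60,-5,0,0,0,0],[-1,0,0,0,0,0,0],[-1,0,0,0,0,0,0]]]'
python3 - <<'E'
from g import *
st(); to(748,1.4,288)
E
```

```text
clock: 47.5
position: [0.7491, 0.0017, 0.3861]
tcp_rot: [-1.247, -1.143, 1.146]
force: [-1.5, 0.6, -0.0]
grip_width: -0.004
t 47.5 tcp [749.1   1.7 386.1] jawaz 85.03 y [-0.002  0.    -1.   ] x [ 0.087  0.996 -0.   ] z [-0.996  0.087  0.002] F [-1.5  0.6 -0. ] w -0.4 q [-0.03  0.29  0.99  0.    1.86 -1.52]
shift [ -1.1  -0.3 -98.1]
```

```bash
python3 -m jog '[[[-1,0,0,-50,0,0,0],[-1,0,0,-48,0,0,0],[-1,0,0,0,0,0,0],[-1,-6,0.5,0,0,0,0],[-1,-9,0.6,0,0,0,0],[-1,-12.9,1.1,-0.8,0,0,0],[-1,-12.8,1.1,-2.1,0,0,0],[-1,0,0,0,0,0,0]]]'
python3 - <<'E'
from g import *
st(); shot('scene','s29')
a=cv2.imread('pics/s29.png')[100:310,130:410]; cv2.imwrite('pics/s29.png',cv2.resize(a,(784,588)))
E
```

```text
clock: 48.5
position: [0.7076, 0.0051, 0.2871]
tcp_rot: [-1.249, -1.145, 1.145]
force: [0.7, 0.2, -0.5]
grip_width: -0.003
t 48.5 tcp [707.6   5.1 287.1] jawaz 85.04 y [ 0. -0. -1.] x [ 0.086  0.996 -0.   ] z [-0.996  0.086 -0.   ] F [ 0.7  0.2 -0.5] w -0.3 q [-0.03  0.18  1.28 -0.    1.68 -1.51]
```

View pics/s29.png

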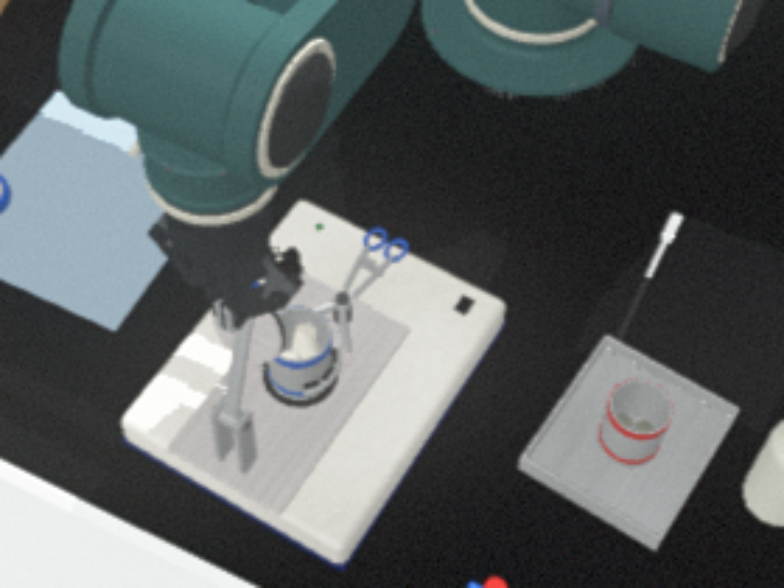

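Cover is moving. Continue along the arc.

```bash
python3 -m jog '[[[-1,-12.5,1.1,-3.3,0,0,0],[-1,-12.1,1.1,-4.6,0,0,0],[-1,-11.6,1,-5.8,0,0,0],[-1,-11,1,-6.9,0,0,0],[-1,-10.3,0.9,-8,0,0,0],[-1,-9.4,0.8,-9,0,0,0],[-1,-8.5,0.7,-9.9,0,0,0],[-1,-7.4,0.7,-10.7,0,0,0]]]'
python3 -m jog '[[[-1,-6.3,0.6,-11.4,0,0,0],[-1,-5.2,0.5,-11.9,0,0,0],[-1,-4,0.3,-12.4,0,0,0],[-1,-2.7,0.2,-10,0,0,0],[-1,0,0,0,0,0,0]]]'
python3 - <<'E'
from g import *
st(); shot('scene','s30')
a=cv2.imread('pics/s30.png')[100:310,130:410]; cv2.imwrite('pics/s30.png',cv2.resize(a,(784,588)))
E
```

```text
clock: 49.55
position: [0.6252, 0.0123, 0.2278]
tcp_rot: [-1.249, -1.145, 1.145]
force: [0.8, -0.4, 1.1]
grip_width: -0.001
clock: 50.18
position: [0.6072, 0.0139, 0.1817]
tcp_rot: [-1.248, -1.144, 1.146]
force: [0.1, 0.3, 0.5]
grip_width: 0.001
t 50.17 tcp [607.2  13.9 181.7] jawaz 85.04 y [-0.001  0.    -1.   ] x [ 0.087  0.996 -0.   ] z [-0.996  0.087  0.001] F [0.1 0.3 0.5] w 0.1 q [-0.02 -0.01  1.65 -0.    1.5  -1.5 ]
```

View pics/s30.png

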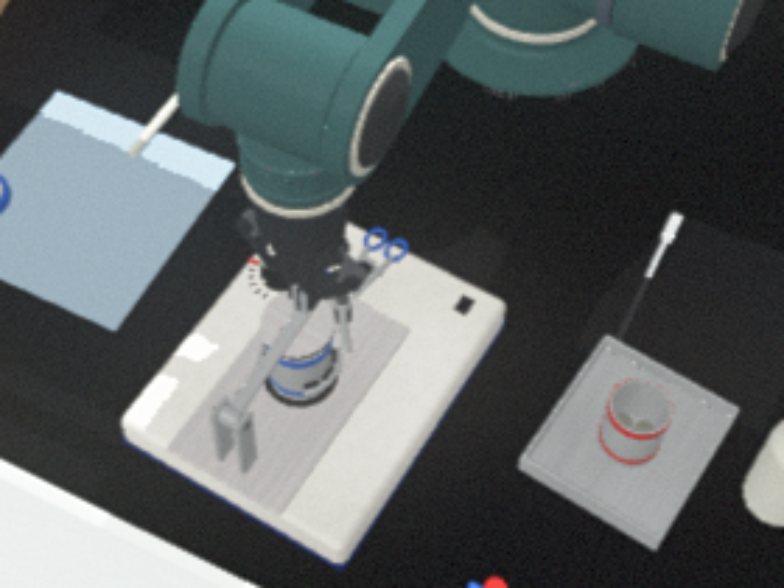

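Now press down until the force shows it resting on the jar.

```bash
python3 -m jog '[[[-1,0,0,-8,0,0,0],[-1,0,0,-4,0,0,0],[-1,0,0,0,0,0,0]]]'
python3 -m jog '[[[-1,0,0,-3,0,0,0],[-1,0,0,0,0,0,0]]]'
python3 -m jog '[[[-1,0,0,-2,0,0,0],[-1,0,0,0,0,0,0]]]'
```

```text
clock: 50.6
position: [0.6075, 0.0138, 0.1703]
tcp_rot: [-1.248, -1.145, 1.145]
force: [-0.2, -0.6, -0.2]
grip_width: -0.005
clock: 50.85
position: [0.6076, 0.0138, 0.1676]
tcp_rot: [-1.249, -1.145, 1.145]
force: [-0.3, 0.4, 0.0]
grip_width: 0.0
clock: 51.1
position: [0.6076, 0.0139, 0.1657]
tcp_rot: [-1.249, -1.145, 1.145]
force: [0.0, -0.7, 1.2]
grip_width: 0.001
```

```bash
python3 -m jog '[[[-1,0,0,-1,0,0,0],[-1,0,0,0,0,0,0]]]'
python3 -m jog '[[[-1,0,0,-1,0,0,0],[-1,0,0,0,0,0,0]]]'
python3 - <<'E'
from g import *
st(); d=shot('scene','s31'); W=cloud(d);z=W[...,2]
hsv=cv2.cvtColor(d['image'],cv2.COLOR_RGB2HSV); m=(hsv[...,0]>100)&(hsv[...,0]<130)&(hsv[...,1]>120)&(abs(W[...,1])<.1)&(z>.14)&(z<.2)&(W[...,0]>.5)
print(m.sum(),W[m].mean(0) if m.sum() else 0)
a=cv2.imread('pics/s31.png')[160:290,180:350]; cv2.imwrite('pics/s31.png',cv2.resize(a,(784,600)))
E
```

```text
clock: 51.35
position: [0.6076, 0.0138, 0.1647]
tcp_rot: [-1.249, -1.145, 1.145]
force: [0.3, 0.4, -0.2]
grip_width: -0.0
clock: 51.6
position: [0.6076, 0.0139, 0.1639]
tcp_rot: [-1.249, -1.145, 1.145]
force: [-0.8, 0.1, 1.0]
grip_width: 0.005
t 51.6 tcp [607.6  13.9 163.9] jawaz 85.04 y [ 0.  0. -1.] x [0.087 0.996 0.   ] z [-0.996  0.087 -0.   ] F [-0.8  0.1  1. ] w 0.5 q [-0.02 -0.    1.68  0.    1.47 -1.5 ]
1 [0.57297577 0.01816986 0.17236357]
```

View pics/s31.png

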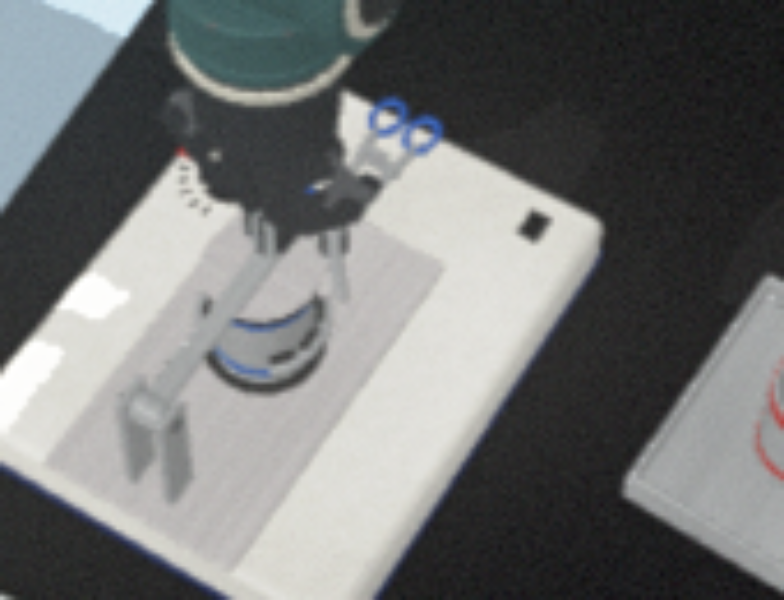

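```bash
for i in 1; do python3 -m jog '[[[-1,0,0,-1,0,0,0],[-1,0,0,0,0,0,0]]]'; done
python3 -m jog '[[[-1,0,0,-1,0,0,0],[-1,0,0,0,0,0,0]]]'
```

```text
clock: 51.9
position: [0.6076, 0.0139, 0.1635]
tcp_rot: [-1.249, -1.145, 1.145]
force: [-3.0, 0.4, 7.4]
grip_width: 0.002
clock: 52.15
position: [0.6077, 0.0138, 0.1633]
tcp_rot: [-1.25, -1.146, 1.145]
force: [-7.3, 0.2, 13.5]
grip_width: -0.003
```

```bash
python3 -m jog '[[[-1,0,0,-1,0,0,0],[-1,0,0,0,0,0,0]]]'
```

```text
clock: 52.4
position: [0.6077, 0.0139, 0.1631]
tcp_rot: [-1.25, -1.146, 1.144]
force: [-11.9, 0.2, 19.3]
grip_width: 0.0
```

```bash
python3 -m jog '[[[-1,0,0,40,0,0,0],[-1,0,0,55,0,0,0],[1,-50,-20,0,0,0,0],[1,-50,-20,0,0,0,0],[1,-20,-15,0,0,0,0],[1,0,0,0,0,0,0]]]'
python3 - <<'E'
from g import *
st()
for n in ('scene','wrist','top'):
    d=shot(n,n[0]+'32'); W=cloud(d);z=W[...,2]
    hsv=cv2.cvtColor(d['image'],cv2.COLOR_RGB2HSV); m=(hsv[...,0]>100)&(hsv[...,0]<130)&(hsv[...,1]>120)&(abs(W[...,1])<.1)&(z>.14)&(z<.2)&(W[...,0]>.5)
    print(n,m.sum(),W[m].mean(0) if m.sum() else 0, W[m][:,2].max() if m.sum() else 0)
    if n=='wrist':
        u,v=px(d,(.5183,-.0637,.09)); print('dial px',u,v,'line 0 dir px',px(d,(*mw(-5,-85)/1000,.09)),px(d,(*(mw(-45+30*np.cos(1.5),-85-30*np.sin(1.5))/1000),.065)))
        a=cv2.imread('pics/w32.png'); u,v=int(u),int(v); cv2.imwrite('pics/w32b.png',cv2.resize(a[max(0,v-50):v+50,max(0,u-50):u+50],(600,600),interpolation=cv2.INTER_CUBIC))
E
```

```text
clock: 53.15
position: [0.4867, -0.0418, 0.2563]
tcp_rot: [-1.251, -1.145, 1.144]
force: [0.7, 0.1, 0.4]
grip_width: 0.845
t 53.15 tcp [486.7 -41.8 256.3] jawaz 84.96 y [ 0.001 -0.    -1.   ] x [ 0.088  0.996 -0.   ] z [-0.996  0.088 -0.001] F [0.7 0.1 0.4] w 71.8 q [-0.14 -0.3   1.79 -0.    1.65 -1.62]
scene 35 [0.58026453 0.01761762 0.16952389] 0.17706040261173284
wrist 453 [0.57873692 0.01219792 0.16367636] 0.1742788360208004
dial px 233.25617106730266 203.34908079100916 line 0 dir px (np.float64(233.94063181329824), np.float64(235.95129029978602)) (np.float64(209.62429914679632), np.float64(198.1079315569416))
top 0 0 0
```

View pics/w32.png

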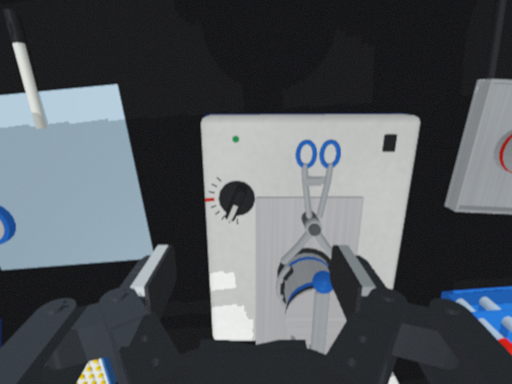

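View pics/w32b.png

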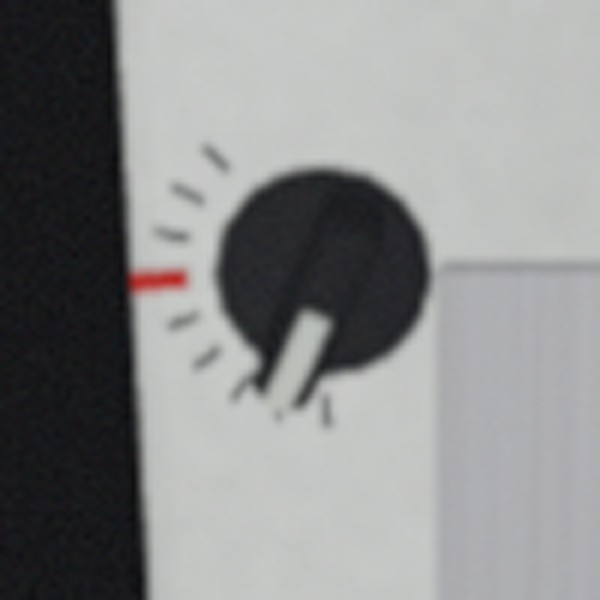

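```bash
cat > dial.py <<'E'
from g import *
for n in ('wrist','scene'):
    d=manip.get_image(n); W=cloud(d);z=W[...,2]
    near=np.hypot(W[...,0]-.5183,W[...,1]+.0637)<.030
    b=near&(z>.086)&(z<.098)
    q=W[b][:,:2]*1000; c=q.mean(0); v=np.linalg.svd(q-c,full_matrices=False)[2][0]
    a=np.degrees(np.arctan2(v[1],v[0])); a=(a+90)%180-90 if n else a
    w=near&(z>.085)&(d['image'].min(-1)>120); 
    print(n,'bar n',len(q),'centre',np.round(c,1),'world az',round(a,1),'dial(rad, mod pi)',round(np.radians(-5.03-a),3))
    if w.sum()>3:
        p=W[w][:,:2].mean(0)*1000; dv=p-np.array([518.3,-63.7]); az=np.degrees(np.arctan2(dv[1],dv[0])); print('  white',w.sum(),np.round(p,1),'az',round(az,1),'dial',round(np.radians(-5.03-az),3))
E
python3 dial.py
```

```text
wrist bar n 372 centre [518.4 -61.3] world az -28.6 dial(rad, mod pi) 0.412
  white 87 [528.4 -66.3] az -14.2 dial 0.161
scene bar n 59 centre [520.8 -63.2] world az -26.6 dial(rad, mod pi) 0.377
  white 60 [526.6 -58.2] az 33.4 dial -0.671
```

```bash
python3 -m jog '[[[0.1,31,-22.2,0,0,0,-8],[0.1,0,0,0,0,0,-8],[0.1,0,0,-50,0,0,-7],[0.1,0,0,-50,0,0,0],[0.1,0,0,-40,0,0,0],[0.1,0,0,0,0,0,0],[0.1,0,0,0,0,0,0]]]'
python3 - <<'E'
from g import *
st();to(518.3,-63.7,73); shot('wrist','w33')
E
```

```text
clock: 54.28
position: [0.5195, -0.0633, 0.1175]
tcp_rot: [-1.402, -0.844, 0.842]
force: [0.2, -0.1, 0.1]
grip_width: 0.548
t 54.27 tcp [519.5 -63.3 117.5] jawaz 62.05 y [ 0.001 -0.    -1.   ] x [0.469 0.883 0.   ] z [-0.883  0.469 -0.001] F [ 0.2 -0.1  0.1] w 46.6 q [-0.17 -0.17  1.9  -0.    1.4  -1.25]
shift [ -1.2  -0.4 -44.5]
```

View pics/w33.png

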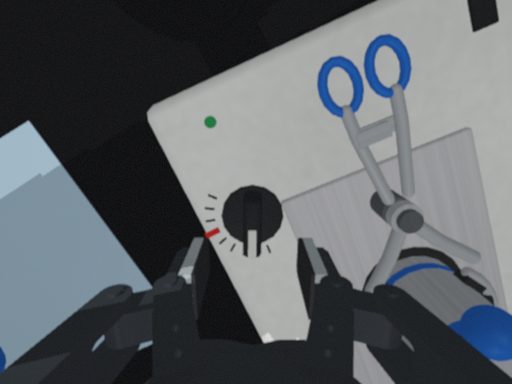

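```bash
python3 -m jog '[[[0.1,-1,0,-30,0,0,0],[0.1,0,0,-14,0,0,0],[0.1,0,0,0,0,0,0],[-1,0,0,0,0,0,0],[-1,0,0,0,0,0,0],[-1,0,0,0,0,0,0],[-1,0,0,0,0,0,0],[-1,0,0,0,0,0,0]]]'
python3 - <<'E'
from g import *
st()
E
```

```text
clock: 55.32
position: [0.5188, -0.0634, 0.0741]
tcp_rot: [-1.403, -0.845, 0.841]
force: [-0.6, 1.9, 13.9]
grip_width: 0.122
t 55.33 tcp [518.8 -63.4  74.1] jawaz 62.04 y [ 0.003 -0.    -1.   ] x [0.469 0.883 0.001] z [-0.883  0.469 -0.003] F [-0.6  1.9 13.9] w 10.4 q [-0.17 -0.13  1.95  0.    1.32 -1.25]
```

```bash
python3 -m jog '[[[-1,0,0,0,0,0,-7],[-1,0,0,0,0,0,-7],[-1,0,0,0,0,0,-7],[-1,0,0,0,0,0,-7],[-1,0,0,0,0,0,-7],[-1,0,0,0,0,0,-7],[-1,0,0,0,0,0,-7],[-1,0,0,0,0,0,-7]]]'
python3 -m jog '[[[-1,0,0,0,0,0,-7],[-1,0,0,0,0,0,0],[-1,0,0,0,0,0,0]]]'
python3 - <<'E'
from g import *
st()
E
```

```text
clock: 56.32
position: [0.5192, -0.0632, 0.0742]
tcp_rot: [-1.569, -0.083, 0.076]
force: [3.3, 4.0, 12.0]
grip_width: 0.123
clock: 56.7
position: [0.5193, -0.0632, 0.0742]
tcp_rot: [-1.571, 0.01, -0.017]
force: [3.7, 3.6, 12.1]
grip_width: 0.123
t 56.7 tcp [519.3 -63.2  74.2] jawaz -0.96 y [ 0.004  0.    -1.   ] x [ 1.    -0.017  0.004] z [0.017 1.    0.   ] F [ 3.7  3.6 12.1] w 10.4 q [-0.17 -0.13  1.95  0.    1.32 -0.15]
```

Release, rise clear, and inspect.

```bash
python3 -m jog '[[[-0.4,0,0,0,0,0,0],[0,0,0,0,0,0,0],[0.1,0,0,0,0,0,0],[0.1,0,0,30,0,0,0],[0.1,0,0,60,0,0,0],[0.1,0,0,60,0,0,0],[0.1,-40,0,60,0,0,8],[0.1,-30,0,0,0,0,8]]]'
python3 -m jog '[[[0.1,0,0,0,0,0,9],[0.1,0,0,0,0,0,10],[0.1,0,0,0,0,0,10],[0.1,0,0,0,0,0,10],[0.1,0,0,0,0,0,10],[0.1,0,0,0,0,0,10],[0.1,0,0,0,0,0,10],[0.1,0,0,0,0,0,0]]]'
python3 dial.py
python3 - <<'E'
from g import *
st(); shot('wrist','w34'); shot('scene','s34'); shot('top','t34')
a=cv2.imread('pics/s34.png')[110:310,90:400]; cv2.imwrite('pics/s34.png',cv2.resize(a,(800,516)))
for n in('scene','top'):
  d=manip.get_image(n); W=cloud(d); z=W[...,2]
  for c,zl,zh in [((.503,.313),.06,.085)]:
    m=(np.hypot(W[...,0]-c[0],W[...,1]-c[1])<.045)&(z>zl)&(z<zh); q=(W[m][:,:2]*1000).astype(np.float32)
    if len(q)>9: print(n,cv2.minEnclosingCircle(q))
  for t in('media1','marker','jar_lid','wash_bottle','spatula'):
    for r in manip.trace(n,t)[:2]:
      q=W[r['pixels']]; q=q[~np.isnan(q[:,0])]
      if len(q): print(n,t,round(r['p'],2),np.round(np.median(q,0),3))
E
```

```text
clock: 57.7
position: [0.4529, -0.0635, 0.278]
tcp_rot: [-1.562, -0.214, 0.206]
force: [-0.5, -0.4, -0.7]
grip_width: 0.549
clock: 58.7
position: [0.4529, -0.0634, 0.2737]
tcp_rot: [-1.257, -1.131, 1.132]
force: [-0.5, -0.3, 0.4]
grip_width: 0.55
wrist bar n 332 centre [518.1 -61.6] world az 88.3 dial(rad, mod pi) -1.628
  white 96 [520.1 -70.2] az -74.8 dial 1.217
scene bar n 56 centre [520.8 -63.6] world az 88.4 dial(rad, mod pi) -1.63
  white 62 [502.1 -65.8] az -172.5 dial 2.923
t 58.8 tcp [452.9 -63.4 273.7] jawaz 83.79 y [-0.  0. -1.] x [0.108 0.994 0.   ] z [-0.994  0.108  0.   ] F [ 0.7 -0.8 -0.9] w 46.8 q [-0.19 -0.38  1.82 -0.    1.7  -1.66]
scene ((503.76141357421875, 313.6210021972656), 31.751815795898438)
scene media1 0.31 [0.647 0.025 0.117]
scene marker 0.51 [ 0.352 -0.309  0.011]
scene jar_lid 0.69 [ 0.55  -0.424  0.014]
scene jar_lid 0.35 [0.561 0.026 0.108]
scene wash_bottle 0.97 [0.512 0.457 0.104]
scene spatula 0.6 [0.339 0.263 0.006]
top ((503.2240295410156, 312.2358703613281), 30.173656463623047)
top marker 0.58 [ 0.353 -0.31   0.011]
top jar_lid 0.59 [ 0.547 -0.425  0.014]
top wash_bottle 0.9 [0.488 0.446 0.113]
top spatula 0.69 [0.326 0.263 0.006]
top spatula 0.19 [0.528 0.025 0.109]
```

View pics/w34.png

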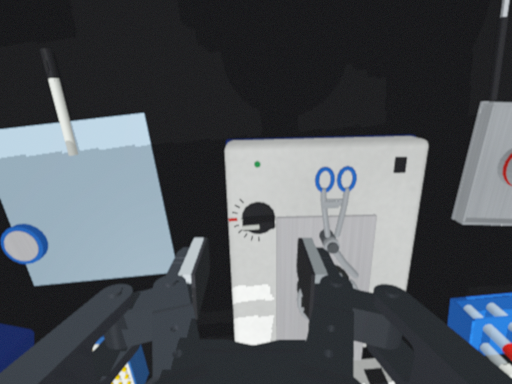

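View pics/s34.png

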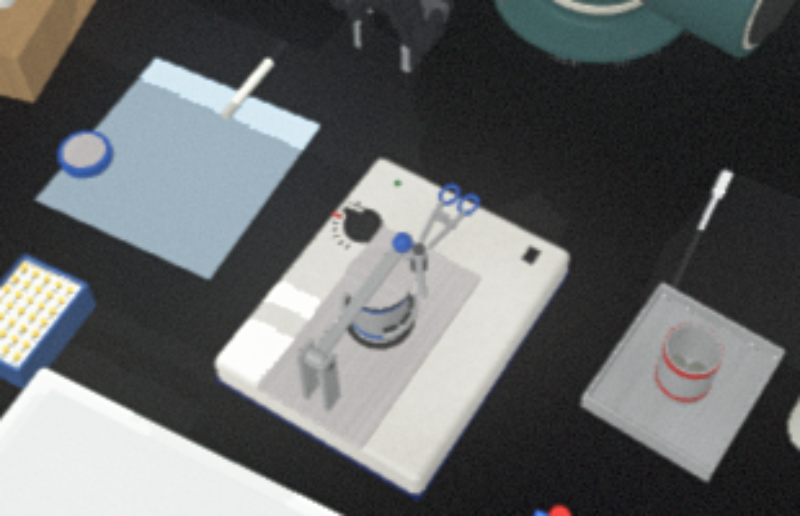

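```bash
python3 - <<'E'
from g import *
d=manip.get_image('wrist'); W=cloud(d); im=d['image'].astype(int); z=W[...,2]
red=(im[...,0]>150)&(im[...,1]<90)&(im[...,2]<90)&(abs(z-.063)<.01)
p=W[red].mean(0)*1000; print('red',red.sum(),p, wm(*p[:2]))
near=np.hypot(W[...,0]-.5183,W[...,1]+.0637)<.03
w=near&(z>.085)&(im.min(-1)>120); q=W[w][:,:2]*1000; 
print('white',wm(*q.mean(0)), 'ext',wm(*q.min(0)),wm(*q.max(0)))
r=wm(*p[:2])-np.array([-45,-85+2]); print('red angle',np.arctan2(-r[1],r[0]))
v,u=np.array(np.where(near&(z>.06))); cv2.imwrite('pics/w35.png',cv2.resize(cv2.cvtColor(d['image'],cv2.COLOR_RGB2BGR)[v.min()-15:v.max()+15,u.min()-15:u.max()+15],(600,600)))
E
```

```text
red 6 [519.51641401 -94.41086083  63.73021065] [ -41.11865177 -115.46068225]
white [-42.56732037 -91.20640962] ext [ -47.25403038 -102.7814518 ] [-40.65690367 -62.59178608]
red angle 1.451790575467402
```

View pics/w35.png

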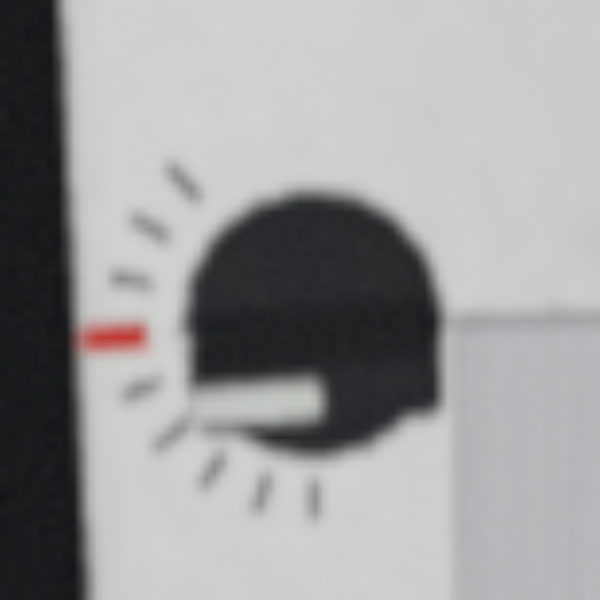

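```bash
python3 - <<'E'
from g import *
st(); print(manip.hand_in())
E
```

```text
t 59.6 tcp [452.9 -63.4 273.8] jawaz 84.03 y [-0.  0. -1.] x [0.104 0.995 0.   ] z [-0.995  0.104  0.   ] F [ 0.5 -0.8  1. ] w 47.0 q [-0.19 -0.38  1.82  0.    1.7  -1.66]
the job is handed in; nothing more can be done
None
```

I completed every step and handed the job in at about 60 s of the 210 s. The hand-in reported no verdict.

**What I did, in order:**
1. Raised the cover to about 1.48 rad. The knob slipped out of the grip at about 0.94 rad, so I pushed the cover the rest of the way with closed fingers.
2. Pressed the left ring down, and the clamp sprang open.
3. Stood the red-banded jar in the wash tray.
4. Dropped all four white cylinders into the blue-banded jar and stood it on the pad.
5. Squeezed the rings until the ratchet held. The ring centres stayed about 24.5 mm apart after I let go, which I put near the second click.
6. Pressed the cover down until it met a firm stop on the jar.
7. Turned the dial from about 0.40 rad to the mark.

**Last checks:**
- **Clean jar:** it stood within about 2 mm of the pad centre. I measured this before lowering the cover, which hides the jar.
- **Used jar:** it stands upright within about 1 mm of the tray centre.
- **Cover:** the knob is back at the height it had at the start, with the cover down.
- **Dial:** the bar reads about 1.51 rad and runs parallel to the red mark.
- **Bystanders:** the marker, lid, spatula and bottle are where they were at the start, apart from image-measurement scatter.
- **Robot:** the gripper is clear of everything.

**Doubts and disagreements:**
- I saw only three of the four cylinders clearly inside the jar. None is left on the bench, so I take the fourth to be under the others.
- My automatic reading of the white line's centre gave a wrong angle (1.22 rad), because its raised height shifts it in the picture. I relied on the bar's direction instead.

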